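Load the drying oven with the tray hook

TASK

The sanding blocks on the bench, their paper facings freshly glued, are to go into the small drying oven: pull its door fully down, draw the tray right out with the tip of the wooden-handled hook in the finger hole of the tray's pull tab, and lay every block flat on the tray. Then push the tray fully home with the blocks on it, push the door up until it is shut, and only then press the start plunger on top of the oven all the way down and let it spring back. Leave the hook lying on the bench, and do not shift or tip the other things on the bench.

Things in the scene. Friction and masses are not known exactly. Their poses are not given: they have to be found in the camera images.
- oven: Small grey bench-top drying oven, fixed; 175 mm deep, 288 wide, roof 126 mm above the bench (6 mm plate), with a black control housing (66 mm deep, top 165 mm up) on the back of the roof. Origin: centre of its underside. x points from the front (door) to the back, y along its width, z up. Front plane at x = -87.5 mm; opening behind the door 268 mm wide, 34 to 120 mm above the bench.
- oven_door (a joint): Angle (rad) of the glass door in the oven's front, hinged along its lower edge: 0 shut (upright), growing as it is pulled down to the front, 1.5 fully open (about level, stop). 90 mm high, 12 mm thick, 0.45 kg, inner face in the front plane when shut. Slight friction, damped: beyond about 0.2 it sinks open slowly by its weight; near 0 it stays shut.
- door_hinge (a point): Middle of the door's hinge line, 34 mm above the bench in the oven's front plane; same axes as the oven.
- door_bar (a point): Middle of the door's handle, a round black bar 12 mm thick, 160 mm long (along the oven's y), 38 mm beyond the door's upper edge on posts at its ends: 128 mm from the hinge line, 6 mm in front of the door's inner face. Shut: 162 mm above the bench, 36 above the roof; open: about 37 mm up, 127 mm before the oven. Can be pinched from above, a finger before and one behind it. Axes turn with the door.
- oven_tray (a joint): Travel (m) of the tray on its runners: 0 fully home, growing as it comes out of the front, 0.162 fully out (stop). About 2 N of friction and 12 N s/m of damping; it stays where it is left and cannot tip. The door must be open for it to come out.
- tray_mid (a point): Centre of the upper side of the tray's flat floor, 61 mm above the bench; axes as the oven's. Aluminium tray 130 mm (x) by 260 mm (y), inner floor 124 by 254 mm, rim 7 mm above the floor. Tray home: this point is 91 mm behind the oven's front plane; fully out: 71 mm in front of it.
- tray_hole (a point): Centre of the finger hole in the pull tab at the middle of the tray's front, at the tab's upper face (60 mm above the bench); axes as the oven's. Hole 25 mm (x) by 34 mm (y), straight through the 4 mm tab, free beneath down to the opened door (34 to 40 mm up). 77.5 mm in front of tray_mid; tray home: 13 mm behind the oven's front plane, under the roof.
- tray_lip (a point): Upper middle edge of the front face of the tab's upturned lip (62 mm wide, 56 to 66 mm above the bench, 3 mm thick), 21.5 mm in front of the hole's centre. With the tray home it stands 8 mm in front of the oven's front plane. The tray can be pushed home here.
- hook_grip (a point): Centre of the handle of a loose tray hook (0.14 kg): wooden handle 110 mm long (x), 26 wide (y), 32 high (z), lying on its flat underside, this point 16 mm above the bench. x points along the handle to the rod and the tip. From the handle's end the 8 mm steel rod rises to 34 mm above the underside (at x = 80 mm), runs level to x = 130 mm and turns straight down.
- hook_tip (a point): Lowest point of the hook's 8 mm thick down-turned tip, 130 mm ahead (x) of hook_grip and 14 mm below it, 2 mm above the plane of the handle's underside. The down-turned end is straight for 28 mm below the rod. Axes as hook_grip.
- plunger (a joint): Travel in m of the sprung start plunger: 0 up, 0.014 fully down (stop). A spring lifts it again; it takes 1.4 N to start and about 6.3 N at the bottom.
- plunger_top (a point): Middle of the top of the plunger's black cap (30 mm across) on the oven's control housing, 197 mm above the bench when up, midway along the oven's width and 50 mm behind the oven's centre.
- block_a_mid (a point): Centre of a loose pine sanding block, 57 (x) by 112 (y) by 34 mm (z), 0.09 kg, lying flat with this point 17 mm above the bench. Up to three such blocks, alike; one may be absent. Three fit side by side on the tray, 84 mm apart, long sides along the oven's x axis.
- block_b_mid (a point): Centre of a loose pine sanding block, 57 (x) by 112 (y) by 34 mm (z), 0.09 kg, lying flat with this point 17 mm above the bench. Up to three such blocks, alike; one may be absent. Three fit side by side on the tray, 84 mm apart, long sides along the oven's x axis.
- block_c_mid (a point): Centre of a loose pine sanding block, 57 (x) by 112 (y) by 34 mm (z), 0.09 kg, lying flat with this point 17 mm above the bench. Up to three such blocks, alike; one may be absent. Three fit side by side on the tray, 84 mm apart, long sides along the oven's x axis.
- cup: Bystander: paper cup caked with white primer, 90 mm across, 83 mm high. Origin at the centre of its underside.
- flat_brush: Bystander: flat wide brush with orange-brown handle, 66 x 216 x 17 mm, lying on the bench.
- black_ink: Bystander: black ink bottle, 42 mm across, 60 mm high. Origin at the centre of its underside.
- red_ink: Bystander: red ink bottle, 35 mm across, 63 mm high. Origin at the centre of its underside.
- tape_roll: Bystander: roll of masking tape lying flat, 104 mm across, 25 mm high.
- dish: Bystander: small teal dish, 107 mm across, 12 mm high.
- jar: Bystander: brown varnish jar, 52 mm across, 73 mm high. Origin at the centre of its underside.
- brushes: Bystander: tin, 78 mm across and 98 mm high, with paint brushes standing in it, 183 mm high in all.
- spatula: Bystander: scraper with a yellow handle, 60 x 117 x 13 mm, lying flat.

How it is judged (in metres and radians):
On the way, in this order (a step that is already met when the one before it is completed fails the run):
1. the oven door has been pulled fully down (value of joint oven_door above 1.4 rad), for 0.2 s.
2. the tray has been drawn right out with the hook's tip in its finger hole (value of joint oven_tray above 0.15 m and horizontal distance between hook_tip and tray_hole below 0.022 m and z of hook_tip in the frame of tray_hole below -0.004 m), for 0.2 s.
3. every block lies flat on the drawn-out tray, let go of (x of block_a_mid in the frame of tray_mid between -0.066 and 0.066 m and y of block_a_mid in the frame of tray_mid between -0.125 and 0.125 m and z of block_a_mid in the frame of tray_mid between 0.01 and 0.024 m and angle between each of block_a_mid, block_b_mid, block_c_mid's own z axis and vertical below 0.12 rad and x of block_b_mid in the frame of tray_mid between -0.066 and 0.066 m and y of block_b_mid in the frame of tray_mid between -0.125 and 0.125 m and z of block_b_mid in the frame of tray_mid between 0.01 and 0.024 m and x of block_c_mid in the frame of tray_mid between -0.066 and 0.066 m and y of block_c_mid in the frame of tray_mid between -0.125 and 0.125 m and z of block_c_mid in the frame of tray_mid between 0.01 and 0.024 m and value of joint oven_tray above 0.13 m and contact force between the fingers and anything else below 0.1 N), for 0.3 s.
4. the tray has been pushed home with the blocks on it (x of block_a_mid in the frame of tray_mid between -0.066 and 0.066 m and y of block_a_mid in the frame of tray_mid between -0.125 and 0.125 m and z of block_a_mid in the frame of tray_mid between 0.01 and 0.024 m and angle between each of block_a_mid, block_b_mid, block_c_mid's own z axis and vertical below 0.12 rad and x of block_b_mid in the frame of tray_mid between -0.066 and 0.066 m and y of block_b_mid in the frame of tray_mid between -0.125 and 0.125 m and z of block_b_mid in the frame of tray_mid between 0.01 and 0.024 m and x of block_c_mid in the frame of tray_mid between -0.066 and 0.066 m and y of block_c_mid in the frame of tray_mid between -0.125 and 0.125 m and z of block_c_mid in the frame of tray_mid between 0.01 and 0.024 m and value of joint oven_tray below 0.006 m), for 0.2 s.
5. the door has been pushed up shut (value of joint oven_door below 0.06 rad and value of joint oven_tray below 0.006 m), for 0.2 s.
6. the start plunger has been pressed all the way down with the door shut (value of joint plunger above 0.012 m and value of joint oven_door below 0.06 rad), for 0.05 s.
At the end, for the whole second after the job is handed in: The door is shut (within 0.06 rad), the tray is home (within 6 mm), the plunger is up again, every block that was there lies flat on the tray, and the hook lies on the bench (all of step 5 and value of joint plunger below 0.003 m and x of block_a_mid in the frame of tray_mid between -0.066 and 0.066 m and y of block_a_mid in the frame of tray_mid between -0.125 and 0.125 m and z of block_a_mid in the frame of tray_mid between 0.01 and 0.024 m and angle between each of block_a_mid, block_b_mid, block_c_mid's own z axis and vertical below 0.12 rad and x of block_b_mid in the frame of tray_mid between -0.066 and 0.066 m and y of block_b_mid in the frame of tray_mid between -0.125 and 0.125 m and z of block_b_mid in the frame of tray_mid between 0.01 and 0.024 m and x of block_c_mid in the frame of tray_mid between -0.066 and 0.066 m and y of block_c_mid in the frame of tray_mid between -0.125 and 0.125 m and z of block_c_mid in the frame of tray_mid between 0.01 and 0.024 m and height (world z) of hook_grip between 0.008 and 0.024 m and height (world z) of hook_tip below 0.05 m); the robot touches nothing.
It fails at once if the start plunger was pressed while the door was open (value of joint plunger above 0.006 m and value of joint oven_door above 0.15 rad).
It fails at once if one of the other things on the bench was shifted by more than 30 mm (distance of any of cup, flat_brush, black_ink, red_ink, tape_roll, dish, jar, brushes, spatula from where it was at the start of the episode above 0.03 m).
It fails at once if an upright bystander was tipped (angle between any of cup, black_ink, red_ink, jar, brushes's own z axis and vertical above 0.4 rad).
Of block_a, block_b, block_c only 2 to 3 are there at a start; the rules pass over those that are not, and their reading is None.
At some moment in a run one of block_a, block_b, block_c may be knocked a few centimetres aside while the robot is not near it.
It also fails if it takes over 210 s, if anything falls off the work surface, if the arm or the gripper's body presses on something with over 40 N, if the wrist force passes 120 N, or if a joint passes its speed limit or range.

ROBOT

A 7-joint arm with a two-finger parallel gripper is mounted at the origin on the work surface; the furniture and walls round the work are solid. World frame = base frame: x ahead of the robot, y to its left, z up, the work surface at z = 0. Lengths are in m, angles in degrees, forces in N, time in s.
With the tool pointing down it reaches from about 0.425 to 0.875 m from the base axis. Payload 4.7 kg.
Tool frame: the origin (TCP) lies on the centre line of the jaws, within the pads' length; the fingertips stand 8 mm ahead of it and the grasp point (between the pads) lies 11 mm behind it; z points along the fingers, y is the direction in which the jaws open and shut (so a half turn about z gives the same grasp; the last joint's range is limited). The gripper opens to 87 mm and grips with 3 to 60 N. Pads are 19 mm wide; open, the fingers measure 117 mm over their backs; the gripper's body (75 mm by 190 mm) begins 51 mm behind the grasp point.
Start: joints at [0.808, 18.392, -4.016, 83.108, 1.295, 78.541, -3.26], TCP at [0.65, -0, 0.231] pointing down, gripper open.
Joint ranges: [-163.93, 163.93], [-17.29, 119.83], [-79.2, 71.16], [3.27, 140.29], [-89.18, 269.18], [5.43, 117.66], [-154.24, 154.24]. Speed limits (degrees/s): [147.25, 147.25, 180, 180, 180, 180, 180].

INTERFACE

Orientations are given as [roll, pitch, yaw] about the fixed x, y, z axes, in that order (R = Rz(yaw) Ry(pitch) Rx(roll)).
In Python, from cell import status, vision, workorder gives the robot as it stands.
- The arm moves only by the tool step_arm, never from a script. Its argument "series" is a list of rows, each an object of numbers: "ax", "ay", "az": the turn, a rotation vector about the world's x, y, z in degrees; "x", "y", "z": the shift along the world's x, y, z in m; "claw": the opening in per cent of the stroke, from 0 (shut) to 100 (fully open). In form: [{"ax": .., "ay": .., "az": .., "x": .., "y": .., "z": .., "claw": ..}, ...]. A call has 1 to 12 rows; each row is the pose to reach, as a shift and turn from the pose commanded when the call began; what a row does not reach only later rows make up. A row lasts 1/10 s, in which the tool goes at most 50 mm and 8.59 degrees, less where a joint would pass 70% of its speed; a pose out of reach is approached as far as the arm can. A call with a gripper value outside its range is refused whole. The fingers move at their own pace and stop on an object; "squeeze" is the grip in N (left out, the last holds). Time passes only in rows, so rows that repeat a pose let the fingers close. It gives the time, the measured TCP pose, the force and the opening at its end, in the units of the state.
- status.get_obs(): the state, without advancing time (a new reading comes with each control period).
- vision.read_camera(name): name is "scene" or "side" or "wrist"; returns the picture (420x560x3 uint8, red, green, blue); there is no depth.
- vision.camera_params(name): a dict with "fovy" (degrees; the focal length in pixels is half the picture's height over the tangent of half this angle, whatever the lens; pixels are square), "cx", "cy" (the principal point, pixels), "dist" ([k1, k2, p1, p2, k3] as OpenCV has them; the pictures are not rectified), "eye" and "orientation" of the camera in the world; the wrist camera has in their place "tool_from_camera" (4x4, takes a point from camera to tool coordinates, whose origin is the TCP and whose axes are the flange's). Camera axes: x right, y down, z forward; pixel columns grow to the right and rows downward; lengths in m; the calibration is good to about 2 mm. A picture is of the moment at which its call begins: read the wrist's pose just before it. camera_params takes no time and is no camera call.
- workorder.sign_off(): hands the job in, once; it reports no verdict.
The state is a dict: "time_s": time; "qpos": joint angles; "joint_velocities": joint speeds; "effort": joint torques, N m; "tool_pos": TCP position; "tool_rot": TCP orientation; "force": force on the tool from outside, world axes, zero at the start; "wrist_torque": the same for the moment, N m; "grip_width": finger opening in m.
Only numpy, scipy, OpenCV 4.12 (cv2) and the standard library are available. Lean on these libraries where they do the work, as an engineer would, in place of code of your own. Each camera call takes 0.05 s, during which the arm holds its last target.

## Working session

There is one attempt and no reset: what is moved stays moved. The work goes in short steps, Python scripts to look and compute and a tool call to move; the robot and the scene stay as the last step left them, time stands still between calls to the robot, and variables do not carry over. Pictures are saved under pics/ and viewed, and the job is handed in when it is done.

Besides the shell and the picture viewer there is one more tool, called after "Emit:" as a command line: name --argument value ..., lists and objects as JSON in quotes. step_arm: Moves the arm, as the interface text tells. Its arguments: {"type":"object","properties":{"series":{"type":"array"},"squeeze":{"type":"number"}},"required":["series"]}

```bash
ls; mkdir -p pics; cat > h.py <<'E'
import numpy as np, cv2
from cell import status, vision, workorder
from scipy.spatial.transform import Rotation as R
def snap(name,fn):
    o=status.get_obs(); im=vision.read_camera(name); cv2.imwrite('pics/'+fn+'.png',im[:,:,::-1]); return o,im
E
python3 - <<'E'
from h import *
print(status.get_obs())
for n in ['scene','side','wrist']:
    snap(n,n+'0'); print(n,vision.camera_params(n))
E
```

```text
pics
{'time_s': 0.0, 'qpos': array([ 0.8082295 , 18.43923609, -4.01605801, 83.17489127,  1.29640242,
       78.54208566, -3.26067976]), 'joint_velocities': array([ 0.02758195,  0.16953112, -0.06892966,  0.00699075,  0.11798783,
       -0.00483389,  0.09921163]), 'effort': array([-2.58547143e-04, -4.91284704e+01, -4.03903294e-01, -3.12526345e+01,
       -6.40594075e-02,  4.37659642e-02,  1.61017233e-04]), 'tool_pos': array([ 6.49452914e-01, -5.77992767e-05,  2.29459691e-01]), 'tool_rot': array([-1.79889113e+02,  7.04057122e-03,  9.00016266e+01]), 'force': array([ 0.35522106, -0.93463075, -0.60967382]), 'wrist_torque': array([-0.01409644, -0.00190658,  0.01052035]), 'grip_width': 0.08702148406953401}
scene {'fovy': 53.53704141220985, 'cx': 288.629223837752, 'cy': 211.24192301549814, 'dist': array([-0.12320259,  0.        ,  0.        ,  0.        ,  0.        ]), 'eye': array([-0.31325103,  0.7773263 ,  1.02666223]), 'orientation': array([-128.99885624,    0.35811872, -135.04519969])}
side {'fovy': 42.91315198227806, 'cx': 280.7261629824454, 'cy': 214.9531079862976, 'dist': array([-0.09381723,  0.        ,  0.        ,  0.        ,  0.        ]), 'eye': array([0.01547537, 1.29134904, 0.72700874]), 'orientation': array([-1.13109737e+02,  1.18663074e-03, -1.60916170e+02])}
wrist {'fovy': 71.5096373106952, 'cx': 282.2717092250501, 'cy': 209.56154189972222, 'dist': array([-0.01613564,  0.        ,  0.        ,  0.        ,  0.        ]), 'tool_from_camera': array([[ 1.23267098e-03, -9.52525129e-01, -3.04457482e-01,
         8.31471712e-02],
       [ 9.99998887e-01,  1.42995989e-03, -4.25028537e-04,
        -2.33549533e-04],
       [ 8.40212350e-04, -3.04456619e-01,  9.52525832e-01,
        -1.53735150e-01],
       [ 0.00000000e+00,  0.00000000e+00,  0.00000000e+00,
         1.00000000e+00]])}
```

View pics/scene0.png

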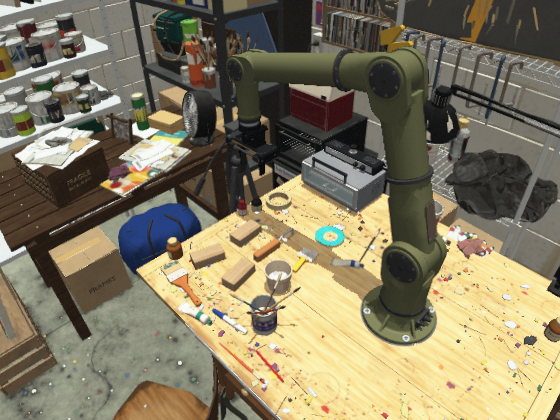

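View pics/side0.png

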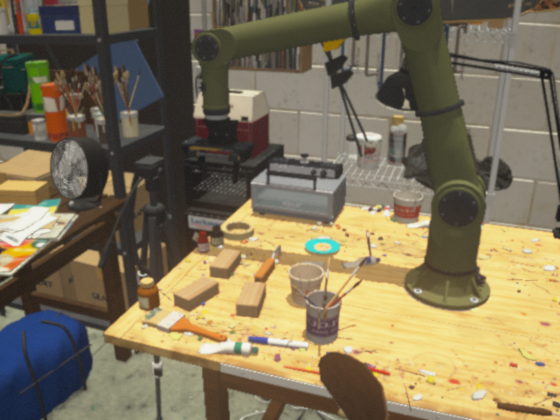

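View pics/wrist0.png

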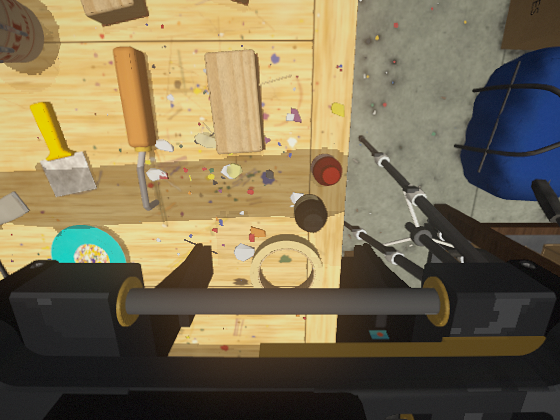

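```bash
cat >> h.py <<'E'
def cam(name,o=None,im=None):
    p=vision.camera_params(name); f=210/np.tan(np.radians(p['fovy']/2))
    K=np.array([[f,0,p['cx']],[0,f,p['cy']],[0,0,1]]); 
    if name=='wrist':
        T=np.eye(4); T[:3,:3]=R.from_euler('xyz',o['tool_rot'],degrees=True).as_matrix(); T[:3,3]=o['tool_pos']; T=T@p['tool_from_camera']
    else:
        T=np.eye(4); T[:3,:3]=R.from_euler('xyz',p['orientation'],degrees=True).as_matrix(); T[:3,3]=p['eye']
    return K,np.array(p['dist']),T
def proj(c,P):
    K,d,T=c; P=np.atleast_2d(P).astype(float); q=(P-T[:3,3])@T[:3,:3]
    return cv2.projectPoints(q.reshape(-1,1,3),np.zeros(3),np.zeros(3),K,d)[0].reshape(-1,2)
def unproj(c,uv,z):
    K,d,T=c; uv=np.atleast_2d(uv).astype(float)
    n=cv2.undistortPoints(uv.reshape(-1,1,2),K,d).reshape(-1,2)
    r=np.c_[n,np.ones(len(n))]@T[:3,:3].T; s=(np.asarray(z)-T[2,3])/r[:,2]
    return T[:3,3]+r*s[:,None]
def crop(im,x0,x1,y0,y1,s,fn):
    cv2.imwrite('pics/'+fn+'.png',cv2.resize(im[y0:y1,x0:x1,::-1],None,fx=s,fy=s,interpolation=cv2.INTER_CUBIC))
E
python3 - <<'E'
from h import *
a=cv2.imread('pics/scene0.png')[:,:,::-1]; b=cv2.imread('pics/side0.png')[:,:,::-1]
crop(a,130,330,190,340,4,'c1'); crop(a,280,400,130,220,6,'c2'); crop(b,230,360,150,230,6,'c3');crop(b,130,330,210,350,4,'c4')
E
```

```text
(no output)
```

View pics/c1.png

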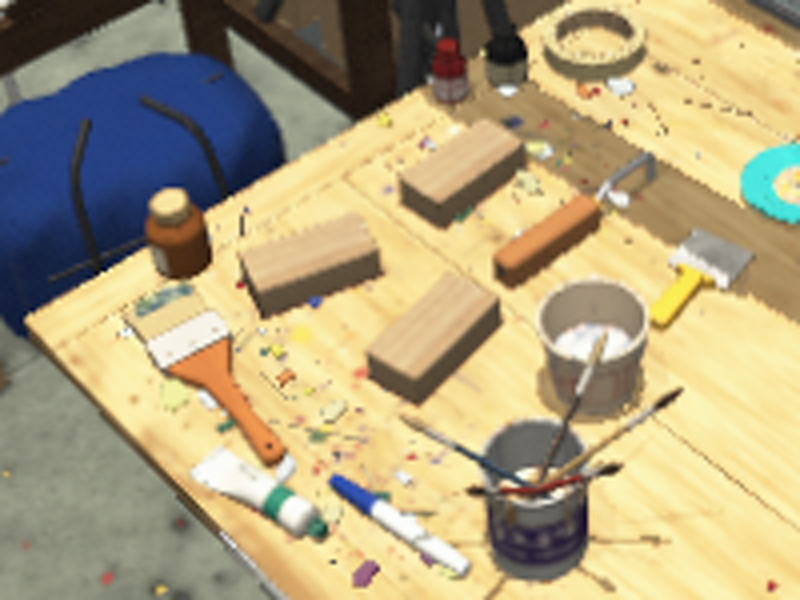

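View pics/c2.png

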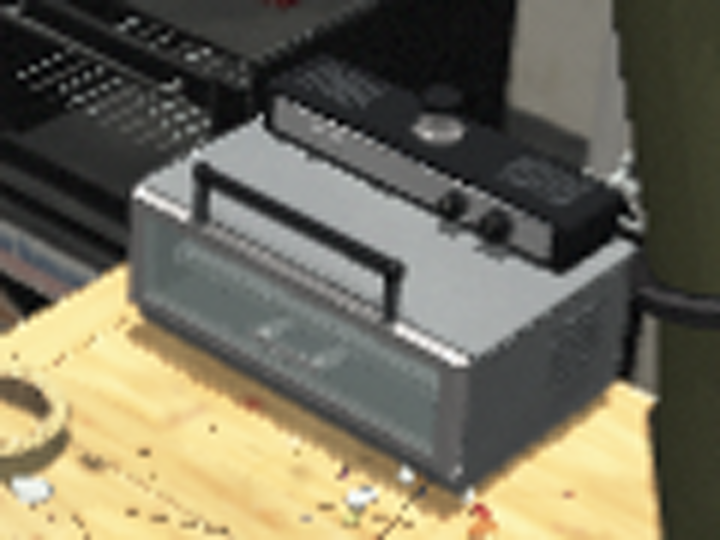

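View pics/c3.png

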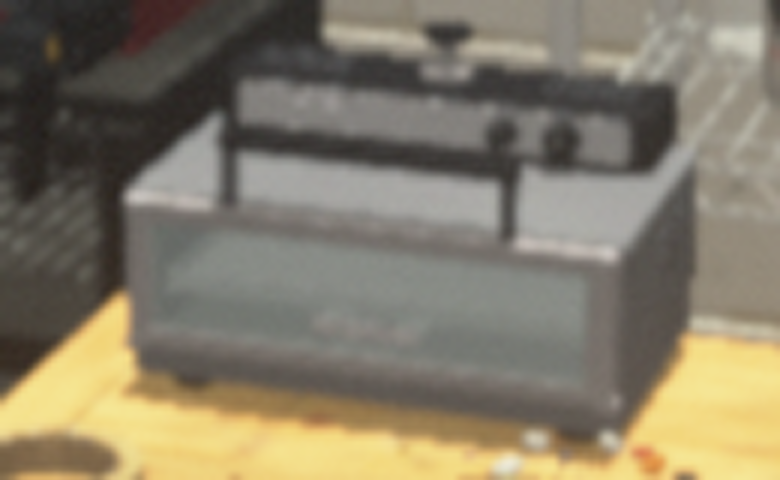

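View pics/c4.png

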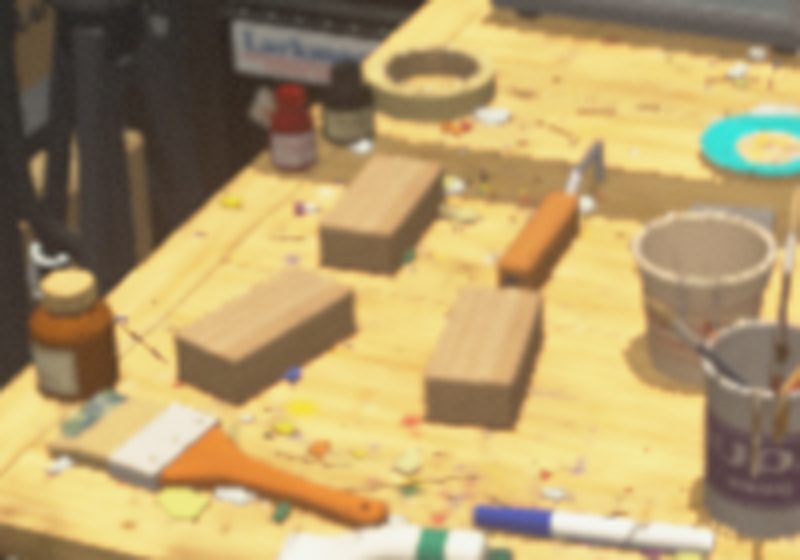

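```bash
python3 - <<'E'
from h import *
np.set_printoptions(precision=4,suppress=True)
s=cam('scene');d=cam('side')
def S(p): return np.array(p)/6+[280,130]
def D(p): return np.array(p)/6+[230,150]
print('bar',unproj(s,S([[203,170],[400,266]]),.162),unproj(d,D([[228,137],[512,168]]),.162))
print('plunger',unproj(s,S([[443,98]]),.195),unproj(d,D([[447,35]]),.197))
print('bottomR',unproj(s,S([[463,492]]),.0),unproj(d,D([[615,440]]),.0))
print('roofR',unproj(s,S([[468,362]]),.126),unproj(d,D([[615,258]]),.126))
print('roofbackR',unproj(s,S([[640,240]]),.126),unproj(d,D([[692,150]]),.126))
print('roofL',unproj(s,S([[135,188]]),.126),unproj(d,D([[128,195]]),.126))
def S(p): return np.array(p)/4+[130,190]
def D(p): return np.array(p)/4+[130,210]
print('A(near ink)',unproj(s,S([[400,180],[490,120],[525,150],[438,212]]),.034))
print('  side',unproj(d,D([[320,223],[378,155],[441,170],[388,238]]),.034))
print('B(left)',unproj(s,S([[240,255],[352,215],[382,255],[262,286]]),.034))
print('  side',unproj(d,D([[177,345],[285,268],[355,298],[238,367]]),.034))
print('C(cup)',unproj(s,S([[368,350],[436,275],[499,302],[418,377]]),.034))
print('  side',unproj(d,D([[427,377],[455,288],[543,292],[520,390]]),.034))
E
```

```text
bar [[ 0.6076 -0.2773  0.162 ]
 [ 0.4452 -0.2799  0.162 ]] [[ 0.6042 -0.2816  0.162 ]
 [ 0.4422 -0.2827  0.162 ]]
plunger [[ 0.5204 -0.4152  0.195 ]] [[ 0.5131 -0.3955  0.197 ]]
bottomR [[ 0.3923 -0.3003  0.    ]] [[ 0.3854 -0.3078  0.    ]]
roofR [[ 0.3811 -0.2709  0.126 ]] [[ 0.3787 -0.2612  0.126 ]]
roofbackR [[ 0.3835 -0.4598  0.126 ]] [[ 0.3792 -0.4482  0.126 ]]
roofL [[ 0.6632 -0.272   0.126 ]] [[ 0.6592 -0.2688  0.126 ]]
A(near ink) [[0.6111 0.1552 0.034 ]
 [0.6163 0.0443 0.034 ]
 [0.5619 0.0498 0.034 ]
 [0.5551 0.1579 0.034 ]]
  side [[0.6129 0.1505 0.034 ]
 [0.6184 0.0441 0.034 ]
 [0.5663 0.0509 0.034 ]
 [0.5607 0.1543 0.034 ]]
B(left) [[0.6341 0.3115 0.034 ]
 [0.6055 0.2133 0.034 ]
 [0.5482 0.2255 0.034 ]
 [0.5905 0.3195 0.034 ]]
  side [[0.627  0.3208 0.034 ]
 [0.6075 0.2134 0.034 ]
 [0.5481 0.233  0.034 ]
 [0.5799 0.3304 0.034 ]]
C(cup) [[0.4716 0.3006 0.034 ]
 [0.4975 0.2083 0.034 ]
 [0.4369 0.1917 0.034 ]
 [0.4214 0.2903 0.034 ]]
  side [[0.4683 0.3026 0.034 ]
 [0.493  0.2004 0.034 ]
 [0.4381 0.1866 0.034 ]
 [0.411  0.2975 0.034 ]]
```

```bash
python3 - <<'E'
from h import *
np.set_printoptions(precision=4,suppress=True)
s=cam('scene');d=cam('side')
o=dict(tool_rot=[-179.889,.007,90.0016],tool_pos=[.64945,-.00006,.22946]); w=cam('wrist',o)
im=cv2.imread('pics/wrist0.png')[:,:,::-1]; crop(im,90,290,30,220,4,'c5')
def S(p): return np.array(p)/4+[130,190]
def D(p): return np.array(p)/4+[130,210]
print('cup rim',unproj(s,S([[538,320],[650,320]]),.083), unproj(d,D([[632,245],[775,250]]),.083))
print('cup base',unproj(s,S([[592,412]]),0))
print('tin rim',unproj(s,S([[482,470],[590,470]]),.098),unproj(d,D([[702,360]]),.098))
print('jar base',unproj(s,S([[183,268]]),0),unproj(d,D([[72,390]]),0))
print('brush end',unproj(s,S([[275,462],[140,310],[190,285]]),.01))
print('inks wrist',unproj(w,[[327,169],[311,212]],.06))
print('tape', unproj(w,[[287,262]],.025))
print('dish', unproj(w,[[90,260]],.012))
print('hook wrist', unproj(w,[[124,48],[145,147]],.032),unproj(w,[[152,207]],.01))
print('hook s', unproj(s,S([[500,258],[590,205]]),.032),unproj(s,S([[648,180]]),.002))
print('spat', unproj(s,S([[740,250],[660,320]]),.01))
E
```

```text
cup rim [[0.3643 0.2121 0.083 ]
 [0.3031 0.1515 0.083 ]] [[0.3764 0.1934 0.083 ]
 [0.2914 0.1708 0.083 ]]
cup base [[0.3204 0.1994 0.    ]]
tin rim [[0.2766 0.3445 0.098 ]
 [0.2235 0.2916 0.098 ]] [[0.2911 0.3288 0.098 ]]
jar base [[0.6888 0.3407 0.    ]] [[0.6924 0.3419 0.    ]]
brush end [[0.4503 0.4118 0.01  ]
 [0.6627 0.3991 0.01  ]
 [0.6574 0.352  0.01  ]]
inks wrist [[ 0.6985  0.0273  0.06  ]
 [ 0.6823 -0.0232  0.06  ]]
tape [[ 0.6552 -0.1068  0.025 ]]
dish [[ 0.374  -0.1118  0.012 ]]
hook wrist [[0.4768 0.1544 0.032 ]
 [0.4853 0.0486 0.032 ]] [[ 0.4733 -0.033   0.01  ]]
hook s [[0.4761 0.1561 0.032 ]
 [0.4692 0.0574 0.032 ]] [[ 0.4791 -0.0246  0.002 ]]
spat [[ 0.3529 -0.0101  0.01  ]
 [ 0.3449  0.0973  0.01  ]]
```

View pics/c5.png

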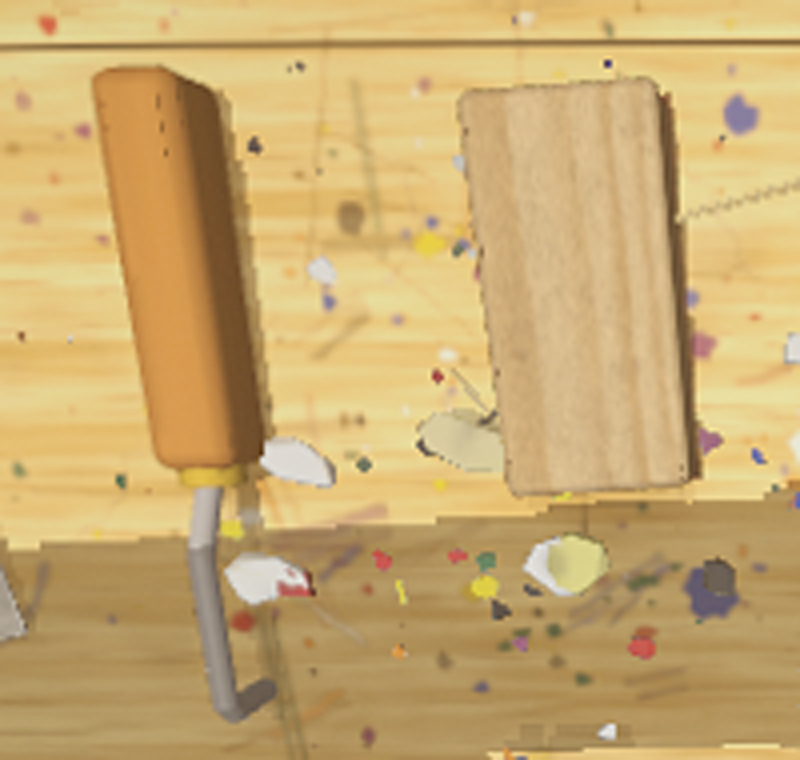

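Emit:
step_arm --series '[{"x":-0.125,"y":-0.16,"z":0.12,"claw":60},{"x":-0.125,"y":-0.16,"z":0.12},{"x":-0.125,"y":-0.16,"z":0.12},{"x":-0.125,"y":-0.16,"z":0.12},{"x":-0.125,"y":-0.16,"z":0.12},{"x":-0.125,"y":-0.16,"z":0.12},{"x":-0.125,"y":-0.16,"z":0.12},{"x":-0.125,"y":-0.16,"z":0.12}]'

```text
invalid input
```

```bash
python3 - <<'E'
from h import *
o,im=snap('wrist','w1'); print(o['time_s'],o['tool_pos'],o['tool_rot'],o['grip_width'])
cv2.imwrite('pics/w1b.png',cv2.resize(im[:,:,::-1],None,fx=1.42,fy=1.42))
E
```

```text
0.15 [ 6.49583004e-01 -4.09992370e-05  2.29719569e-01] [-1.79916368e+02  3.26360233e-03  9.00015443e+01] 0.08730196750712574
```

View pics/w1b.png

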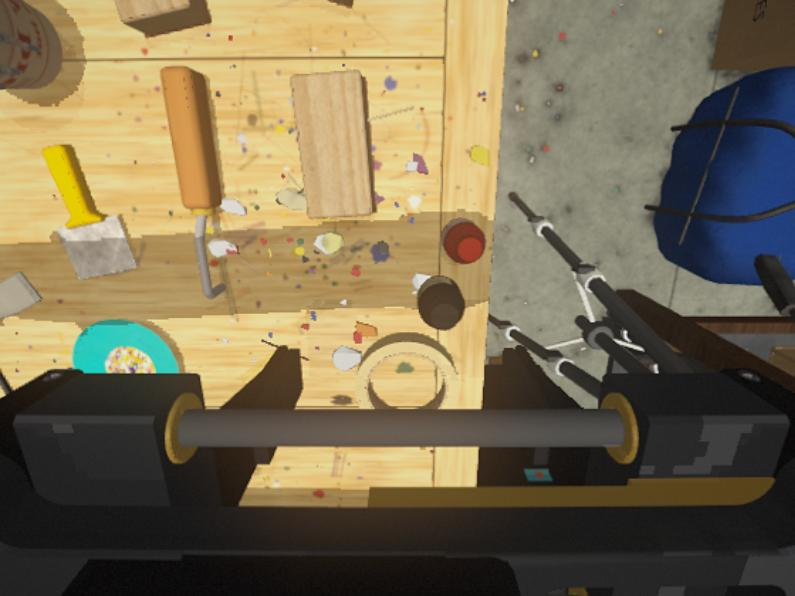

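Emit:
step_arm --series '[{"ax":0,"ay":0,"az":-8.5,"x":-0.05,"y":-0.03,"z":0.02,"claw":60},{"ax":0,"ay":0,"az":-17,"x":-0.09,"y":-0.06,"z":0.05,"claw":60},{"ax":0,"ay":0,"az":-25,"x":-0.13,"y":-0.09,"z":0.08,"claw":60},{"ax":0,"ay":0,"az":-33,"x":-0.17,"y":-0.12,"z":0.12,"claw":60},{"ax":0,"ay":0,"az":-41,"x":-0.2,"y":-0.15,"z":0.15,"claw":60},{"ax":0,"ay":0,"az":-49,"x":-0.23,"y":-0.18,"z":0.15,"claw":60},{"ax":0,"ay":0,"az":-57,"x":-0.23,"y":-0.21,"z":0.15,"claw":60},{"ax":0,"ay":0,"az":-65,"x":-0.23,"y":-0.24,"z":0.15,"claw":60},{"ax":0,"ay":0,"az":-73,"x":-0.23,"y":-0.27,"z":0.15,"claw":60},{"ax":0,"ay":0,"az":-81,"x":-0.23,"y":-0.28,"z":0.15,"claw":60},{"ax":0,"ay":0,"az":-90,"x":-0.23,"y":-0.28,"z":0.15,"claw":60},{"ax":0,"ay":0,"az":-90,"x":-0.23,"y":-0.28,"z":0.15,"claw":60}]'

```text
time_s: 1.4
tool_pos: [0.4197, -0.2804, 0.3803]
tool_rot: [-180.0, 0.0, -0.1]
force: [-0.2, 0.3, 0.2]
grip_width: 0.0525
```

```bash
python3 - <<'E'
from h import *
o,im=snap('wrist','w1'); print(o['time_s'],o['tool_pos'],o['tool_rot'],o['grip_width'],o['qpos'])
cv2.imwrite('pics/w1b.png',cv2.resize(im[:,:,::-1],None,fx=1.42,fy=1.42))
E
```

```text
1.4 [ 0.41973419 -0.28040774  0.3803057 ] [-1.79987020e+02  3.17004112e-02 -1.01754496e-01] 0.052495381425265594 [ 17.29995087  -1.50062861  13.14496871  88.78929206   0.34642527
  92.7059009  -59.64503898]
```

View pics/w1b.png

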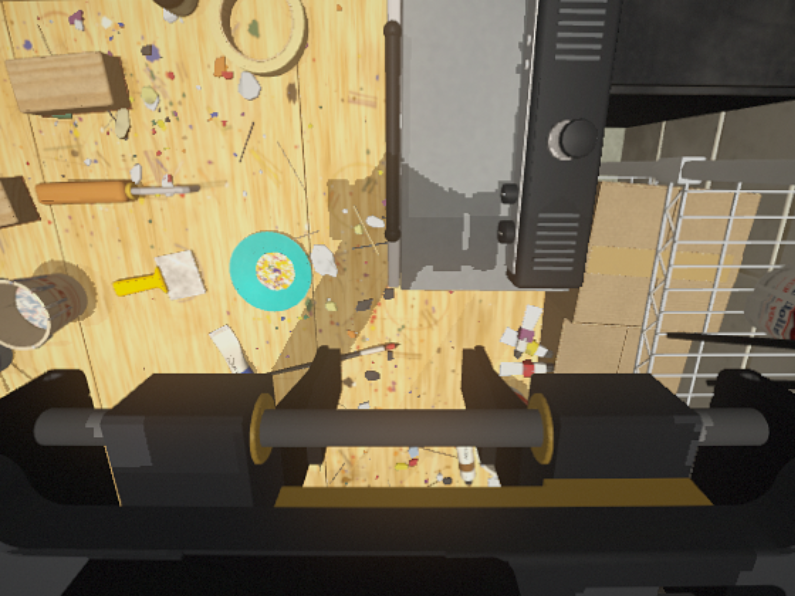

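```bash
cat > m.py <<'E'
from h import *
np.set_printoptions(precision=4,suppress=True)
E
python3 - <<'E'
from m import *
o=status.get_obs(); w=cam('wrist',o); k=1.42
print('bar',unproj(w,np.array([[392.5,27],[393,236]])/k,.162))
print('pl',unproj(w,np.array([[579,137]])/k,.197))
print('roof nearR back',unproj(w,np.array([[400,289]])/k,.126))
print('housing',unproj(w,np.array([[513,283],[583,286]])/k,.165))
print('hook',unproj(w,np.array([[40,191],[131,191]])/k,.032),unproj(w,np.array([[199,188]])/k,.004))
E
```

```text
bar [[ 0.6075 -0.2739  0.162 ]
 [ 0.4428 -0.274   0.162 ]]
pl [[ 0.5251 -0.4168  0.197 ]]
roof nearR back [[ 0.3822 -0.2804  0.126 ]]
housing [[ 0.4001 -0.3851  0.165 ]
 [ 0.3974 -0.4507  0.165 ]]
hook [[0.4746 0.1491 0.032 ]
 [0.4743 0.039  0.032 ]] [[ 0.4762 -0.0296  0.004 ]]
```

Emit:
step_arm --series '[{"ax":0,"ay":0,"az":0,"x":0.05,"y":0.005,"z":0,"claw":60},{"ax":0,"ay":0,"az":0,"x":0.085,"y":0.005,"z":-0.04,"claw":60},{"ax":0,"ay":0,"az":0,"x":0.105,"y":0.005,"z":-0.08,"claw":60},{"ax":0,"ay":0,"az":0,"x":0.105,"y":0.005,"z":-0.12,"claw":60},{"ax":0,"ay":0,"az":0,"x":0.105,"y":0.005,"z":-0.15,"claw":60},{"ax":0,"ay":0,"az":0,"x":0.105,"y":0.005,"z":-0.18,"claw":60},{"ax":0,"ay":0,"az":0,"x":0.105,"y":0.005,"z":-0.2,"claw":60},{"ax":0,"ay":0,"az":0,"x":0.105,"y":0.005,"z":-0.22,"claw":60},{"ax":0,"ay":0,"az":0,"x":0.105,"y":0.005,"z":-0.23,"claw":60},{"ax":0,"ay":0,"az":0,"x":0.105,"y":0.005,"z":-0.23,"claw":60}]'

```text
time_s: 2.45
tool_pos: [0.5243, -0.2741, 0.1491]
tool_rot: [-179.9, 0.2, 0.1]
force: [-0.1, 0.1, -0.7]
grip_width: 0.0522
```

```bash
python3 - <<'E'
from m import *
o,im=snap('wrist','w2');b=snap('side','s2')[1]; a=snap('scene','a2')[1]
p=cv2.resize(im,None,fx=1,fy=1)
q=np.hstack([cv2.resize(a[120:220,270:400],(520,400)),cv2.resize(b[140:240,210:340],(520,400))])
cv2.imwrite('pics/q2.png',cv2.resize(q,(800,308))[:,:,::-1])
E
```

```text
(no output)
```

View pics/w2.png

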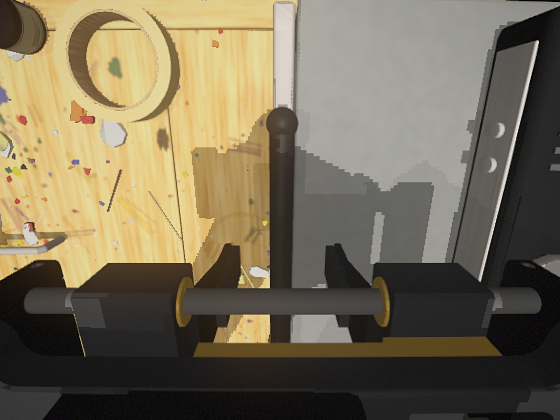

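View pics/q2.png

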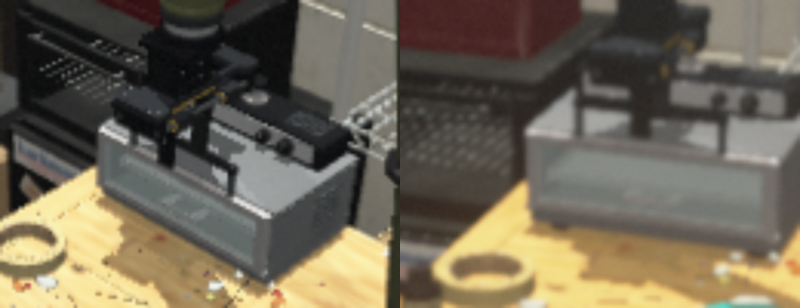

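Emit:
step_arm --squeeze 12 --series '[{"ax":0,"ay":0,"az":0,"x":0,"y":0,"z":0,"claw":0},{"ax":0,"ay":0,"az":0,"x":0,"y":0,"z":0,"claw":0},{"ax":0,"ay":0,"az":0,"x":0,"y":0,"z":0,"claw":0},{"ax":0,"ay":0,"az":0,"x":0,"y":0,"z":0,"claw":0},{"ax":0,"ay":0,"az":0,"x":0,"y":0,"z":0,"claw":0},{"ax":0,"ay":0,"az":0,"x":0,"y":0.01,"z":-0.001,"claw":0},{"ax":0,"ay":0,"az":0,"x":0,"y":0.019,"z":-0.002,"claw":0},{"ax":0,"ay":0,"az":0,"x":0,"y":0.028,"z":-0.005,"claw":0},{"ax":0,"ay":0,"az":0,"x":0,"y":0.038,"z":-0.0075,"claw":0},{"ax":0,"ay":0,"az":0,"x":0,"y":0.047,"z":-0.011,"claw":0},{"ax":0,"ay":0,"az":0,"x":0,"y":0.055,"z":-0.015,"claw":0},{"ax":0,"ay":0,"az":0,"x":0,"y":0.055,"z":-0.015,"claw":0}]'

```text
time_s: 3.8
tool_pos: [0.5253, -0.2173, 0.1346]
tool_rot: [-179.9, 0.0, 0.2]
force: [0.6, 1.7, -0.0]
grip_width: 0.0112
```

Emit:
step_arm --series '[{"ax":0,"ay":0,"az":0,"x":0,"y":0.008,"z":-0.005,"claw":0},{"ax":0,"ay":0,"az":0,"x":0,"y":0.016,"z":-0.0105,"claw":0},{"ax":0,"ay":0,"az":0,"x":0,"y":0.024,"z":-0.017,"claw":0},{"ax":0,"ay":0,"az":0,"x":0,"y":0.0305,"z":-0.023,"claw":0},{"ax":0,"ay":0,"az":0,"x":0,"y":0.037,"z":-0.03,"claw":0},{"ax":0,"ay":0,"az":0,"x":0,"y":0.043,"z":-0.038,"claw":0},{"ax":0,"ay":0,"az":0,"x":0,"y":0.048,"z":-0.046,"claw":0},{"ax":0,"ay":0,"az":0,"x":0,"y":0.053,"z":-0.0545,"claw":0},{"ax":0,"ay":0,"az":0,"x":0,"y":0.057,"z":-0.063,"claw":0},{"ax":0,"ay":0,"az":0,"x":0,"y":0.0605,"z":-0.072,"claw":0},{"ax":0,"ay":0,"az":0,"x":0,"y":0.063,"z":-0.081,"claw":0},{"ax":0,"ay":0,"az":0,"x":0,"y":0.065,"z":-0.09,"claw":0}]'

```text
time_s: 5.0
tool_pos: [0.5254, -0.1546, 0.0449]
tool_rot: [-180.0, -0.0, 0.0]
force: [4.0, 0.2, -0.4]
grip_width: 0.0115
```

Emit:
step_arm --series '[{"ax":0,"ay":0,"az":0,"x":0,"y":0.001,"z":-0.008,"claw":0},{"ax":0,"ay":0,"az":0,"x":0,"y":0.002,"z":-0.015,"claw":0},{"ax":0,"ay":0,"az":0,"x":0,"y":0.002,"z":-0.017,"claw":0},{"ax":0,"ay":0,"az":0,"x":0,"y":0.002,"z":-0.017,"claw":0},{"ax":0,"ay":0,"az":0,"x":0,"y":0.002,"z":-0.017,"claw":50},{"ax":0,"ay":0,"az":0,"x":0,"y":0.002,"z":-0.017,"claw":50},{"ax":0,"ay":0,"az":0,"x":0,"y":0.002,"z":-0.017,"claw":50},{"ax":0,"ay":0,"az":0,"x":0,"y":0.002,"z":0.0,"claw":50},{"ax":0,"ay":0,"az":0,"x":0,"y":0.002,"z":0.03,"claw":50},{"ax":0,"ay":0,"az":0,"x":0,"y":0.002,"z":0.07,"claw":50},{"ax":0,"ay":0,"az":0,"x":0,"y":0.002,"z":0.12,"claw":70},{"ax":0,"ay":0,"az":0,"x":0,"y":0.002,"z":0.15,"claw":70}]'

```text
time_s: 6.2
tool_pos: [0.5254, -0.1537, 0.1992]
tool_rot: [179.9, -0.2, -0.0]
force: [-0.0, -0.4, 0.2]
grip_width: 0.0528
```

```bash
python3 - <<'E'
from m import *
b=snap('side','s3')[1]; a=snap('scene','a3')[1]
q=np.hstack([cv2.resize(a[120:220,270:400],(400,308)),cv2.resize(b[140:240,210:340],(400,308))])
cv2.imwrite('pics/q3.png',q[:,:,::-1])
E
```

```text
(no output)
```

View pics/q3.png

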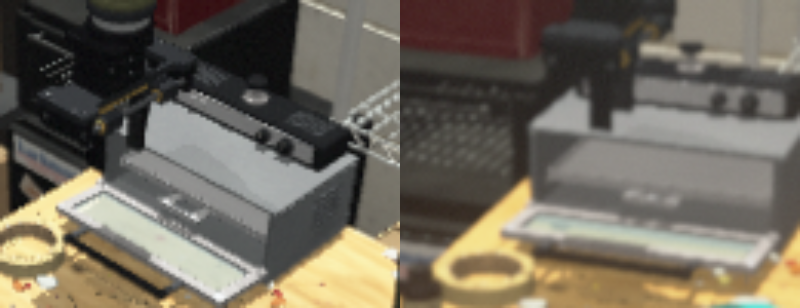

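Emit:
step_arm --series '[{"ax":0,"ay":0,"az":0,"x":-0.03,"y":0.02,"z":0.03,"claw":70},{"ax":0,"ay":0,"az":0,"x":-0.06,"y":0.04,"z":0.06,"claw":70},{"ax":0,"ay":0,"az":0,"x":-0.09,"y":0.05,"z":0.09,"claw":70},{"ax":0,"ay":0,"az":0,"x":-0.095,"y":0.05,"z":0.1,"claw":70},{"ax":0,"ay":0,"az":0,"x":-0.095,"y":0.05,"z":0.1,"claw":70},{"ax":0,"ay":0,"az":0,"x":-0.095,"y":0.05,"z":0.1,"claw":70}]'

```text
time_s: 6.9
tool_pos: [0.4299, -0.1035, 0.2942]
tool_rot: [-180.0, 0.1, -0.0]
force: [-0.2, 0.3, -0.8]
grip_width: 0.0607
```

```bash
python3 - <<'E'
from m import *
o,im=snap('wrist','w4'); print(o['tool_pos'],o['tool_rot'])
cv2.imwrite('pics/w4b.png',cv2.resize(im[:,:,::-1],None,fx=1.42,fy=1.42))
E
```

```text
[ 0.4299 -0.1035  0.2942] [-179.9989    0.097    -0.0461]
```

View pics/w4b.png

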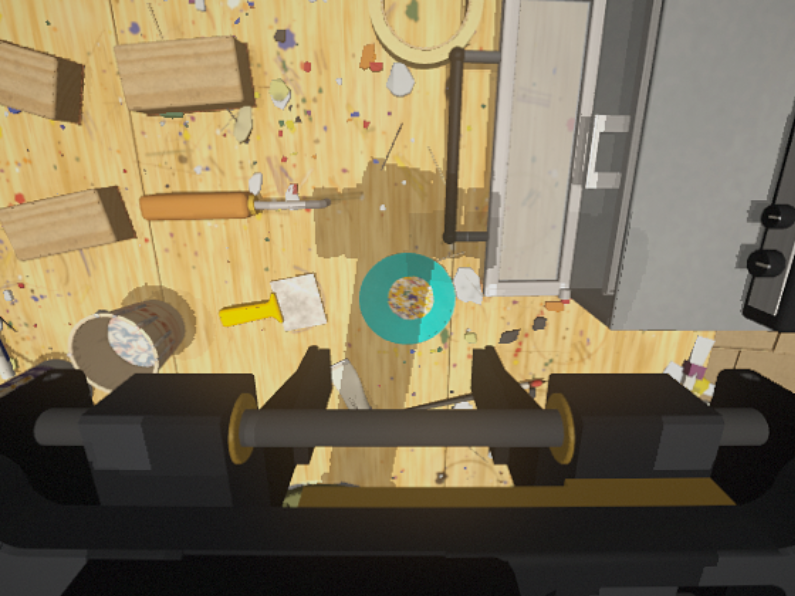

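```bash
python3 - <<'E'
from m import *
im=cv2.imread('pics/w4.png')[:,:,::-1]; crop(im,380,480,60,160,6,'c6');crop(im,80,240,110,170,5,'c7')
E
```

```text
(no output)
```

View pics/c6.png

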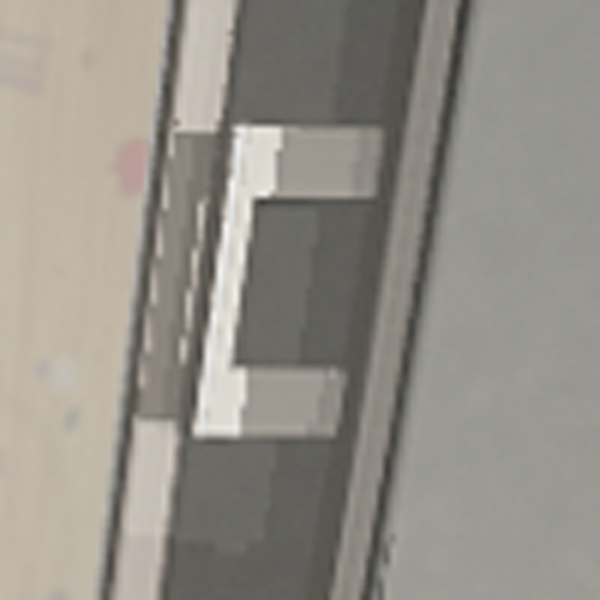

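View pics/c7.png

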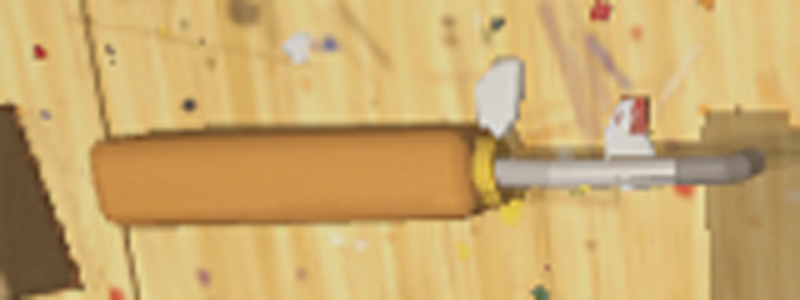

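```bash
python3 - <<'E'
from m import *
o=dict(tool_pos=[ .4299,-.1035,.2942],tool_rot=[-179.9989,.097,-.0461]); w=cam('wrist',o)
def C(p): return np.array(p)/6+[380,60]
print(unproj(w,C([[237,125],[193,437]]),.066),unproj(w,C([[237,125],[193,437]]),.056))
print('hole x', unproj(w,C([[255,197],[232,368]]),.066),unproj(w,C([[255,197],[232,368]]),.060))
def C(p): return np.array(p)/5+[80,110]
print('hook top', unproj(w,C([[93,143],[108,218],[465,130],[465,216]]),.032),'rod', unproj(w,C([[500,172],[675,171]]),.030))
print('tip', unproj(w,C([[757,160]]),.004),'bend',unproj(w,C([[735,170]]),.034))
E
```

```text
[[ 0.5549 -0.2708  0.066 ]
 [ 0.4937 -0.27    0.066 ]] [[ 0.556  -0.2752  0.056 ]
 [ 0.4932 -0.2743  0.056 ]]
hole x [[ 0.5414 -0.2764  0.066 ]
 [ 0.5078 -0.2763  0.066 ]] [[ 0.5418 -0.2791  0.06  ]
 [ 0.5077 -0.279   0.06  ]]
hook top [[0.4842 0.1523 0.032 ]
 [0.4634 0.1519 0.032 ]
 [0.4874 0.0472 0.032 ]
 [0.4637 0.0499 0.032 ]] rod [[ 0.4757  0.0393  0.03  ]
 [ 0.4759 -0.01    0.03  ]]
tip [[ 0.4767 -0.0288  0.004 ]] bend [[ 0.4765 -0.0277  0.034 ]]
```

Emit:
step_arm --series '[{"ax":0,"ay":0,"az":8.5,"x":0.01,"y":0.02,"z":0,"claw":70},{"ax":0,"ay":0,"az":17,"x":0.02,"y":0.04,"z":0,"claw":70},{"ax":0,"ay":0,"az":25,"x":0.03,"y":0.06,"z":0,"claw":70},{"ax":0,"ay":0,"az":33,"x":0.04,"y":0.08,"z":0,"claw":70},{"ax":0,"ay":0,"az":41,"x":0.045,"y":0.1,"z":0,"claw":70},{"ax":0,"ay":0,"az":49,"x":0.045,"y":0.12,"z":0,"claw":70},{"ax":0,"ay":0,"az":57,"x":0.045,"y":0.14,"z":-0.02,"claw":70},{"ax":0,"ay":0,"az":65,"x":0.045,"y":0.16,"z":-0.05,"claw":70},{"ax":0,"ay":0,"az":73,"x":0.045,"y":0.18,"z":-0.08,"claw":70},{"ax":0,"ay":0,"az":81,"x":0.045,"y":0.2,"z":-0.11,"claw":70},{"ax":0,"ay":0,"az":89.5,"x":0.045,"y":0.2085,"z":-0.15,"claw":70},{"ax":0,"ay":0,"az":89.5,"x":0.045,"y":0.2085,"z":-0.17,"claw":70}]'

```text
time_s: 8.15
tool_pos: [0.4722, 0.1064, 0.1201]
tool_rot: [-179.5, 0.1, 89.8]
force: [0.2, 1.0, -0.4]
grip_width: 0.0609
```

```bash
python3 - <<'E'
from m import *
o,im=snap('wrist','w5'); print(o['tool_pos'],o['tool_rot'],o['qpos'])
E
```

```text
[0.4722 0.1064 0.1201] [-179.5339    0.0735   89.8265] [ -9.8368   3.931   -6.1657 113.3975   0.4065  63.1629 -16.3487]
```

View pics/w5.png

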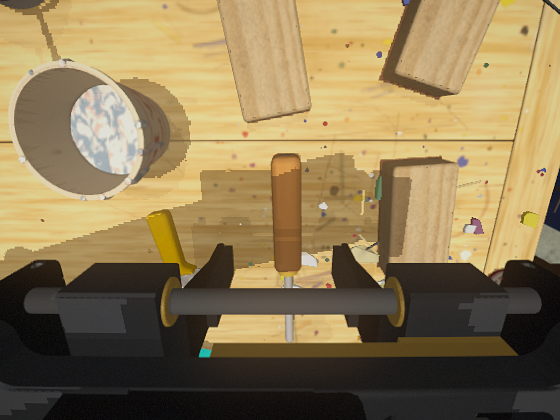

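Emit:
step_arm --squeeze 30 --series '[{"ax":0,"ay":0,"az":0,"x":0.001,"y":0,"z":-0.04,"claw":70},{"ax":0,"ay":0,"az":0,"x":0.001,"y":0,"z":-0.075,"claw":70},{"ax":0,"ay":0,"az":0,"x":0.001,"y":0,"z":-0.095,"claw":70},{"ax":0,"ay":0,"az":0,"x":0.001,"y":0,"z":-0.108,"claw":70},{"ax":0,"ay":0,"az":0,"x":0.001,"y":0,"z":-0.108,"claw":70},{"ax":0,"ay":0,"az":0,"x":0.001,"y":0,"z":-0.108,"claw":10},{"ax":0,"ay":0,"az":0,"x":0.001,"y":0,"z":-0.108,"claw":10},{"ax":0,"ay":0,"az":0,"x":0.001,"y":0,"z":-0.108,"claw":10},{"ax":0,"ay":0,"az":0,"x":0.001,"y":0,"z":-0.108,"claw":10},{"ax":0,"ay":0,"az":0,"x":0.001,"y":0,"z":-0.108,"claw":10},{"ax":0,"ay":0,"az":0,"x":0.001,"y":0,"z":-0.108,"claw":10}]'

```text
time_s: 9.3
tool_pos: [0.4761, 0.1055, 0.018]
tool_rot: [180.0, -0.0, 89.5]
force: [-0.2, 0.6, 2.6]
grip_width: 0.0255
```

Emit:
step_arm --series '[{"ax":0,"ay":0,"az":0,"x":0,"y":0,"z":0.04,"claw":10},{"ax":0,"ay":0,"az":0,"x":0,"y":0,"z":0.08,"claw":10},{"ax":0,"ay":0,"az":0,"x":0,"y":-0.02,"z":0.11,"claw":10},{"ax":0,"ay":0,"az":0.5,"x":0.02,"y":-0.06,"z":0.12,"claw":10},{"ax":0,"ay":0,"az":0.5,"x":0.035,"y":-0.1,"z":0.12,"claw":10},{"ax":0,"ay":0,"az":0.5,"x":0.0485,"y":-0.14,"z":0.12,"claw":10},{"ax":0,"ay":0,"az":0.5,"x":0.0485,"y":-0.17,"z":0.11,"claw":10},{"ax":0,"ay":0,"az":0.5,"x":0.0485,"y":-0.195,"z":0.1,"claw":10},{"ax":0,"ay":0,"az":0.5,"x":0.0485,"y":-0.21,"z":0.1,"claw":10},{"ax":0,"ay":0,"az":0.5,"x":0.0485,"y":-0.215,"z":0.1,"claw":10},{"ax":0,"ay":0,"az":0.5,"x":0.0485,"y":-0.215,"z":0.1,"claw":10}]'

```text
time_s: 10.4
tool_pos: [0.5244, -0.1099, 0.1175]
tool_rot: [-180.0, -0.0, 89.9]
force: [0.2, 0.1, -0.4]
grip_width: 0.0261
```

```bash
python3 - <<'E'
from m import *
b=snap('side','s6')[1]; a=snap('scene','a6')[1]
q=np.hstack([cv2.resize(a[120:240,250:400],(400,320)),cv2.resize(b[130:250,210:360],(400,320))])
cv2.imwrite('pics/q6.png',q[:,:,::-1])
E
```

```text
(no output)
```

View pics/q6.png

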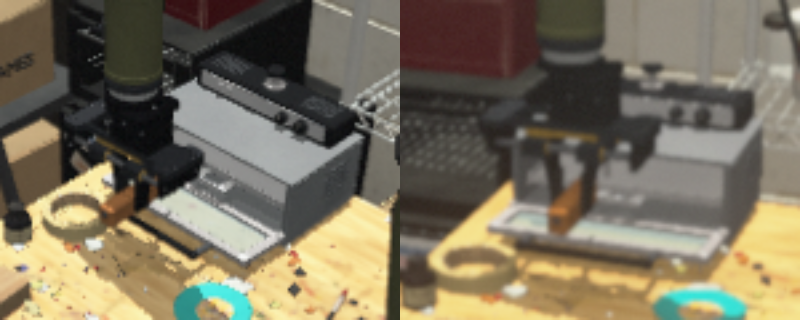

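```bash
python3 - <<'E'
from m import *
a=cv2.imread('pics/a6.png'); b=cv2.imread('pics/s6.png')
g=np.array([.5245,-.1155,.1155]) # approx grip centre (TCP y -.11 -> grip y .1)
P=np.array([[.5245,-.2445,.1015],[.5245,-.2445,.1335],[.5115,-.0595,.1315],[.5115,-.0595,.0995],[.5375,-.0595,.0995]])
for im,n,(x0,x1,y0,y1) in ((a,'scene',(275,375,155,225)),(b,'side',(230,330,160,230))):
    c=cam(n); uv=proj(c,P); s=8
    e=cv2.resize(im[y0:y1,x0:x1],None,fx=s,fy=s,interpolation=cv2.INTER_CUBIC)
    for u in uv: cv2.circle(e,tuple(int(v) for v in ((u-[x0,y0])*s)),4,(0,0,255),1)
    cv2.imwrite('pics/p_'+n+'.png',e)
E
```

```text
(no output)
```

View pics/p_scene.png

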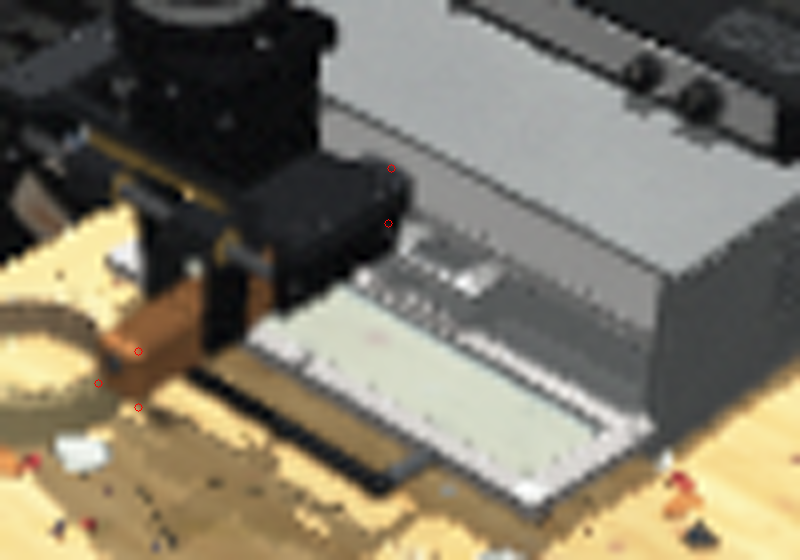

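View pics/p_side.png

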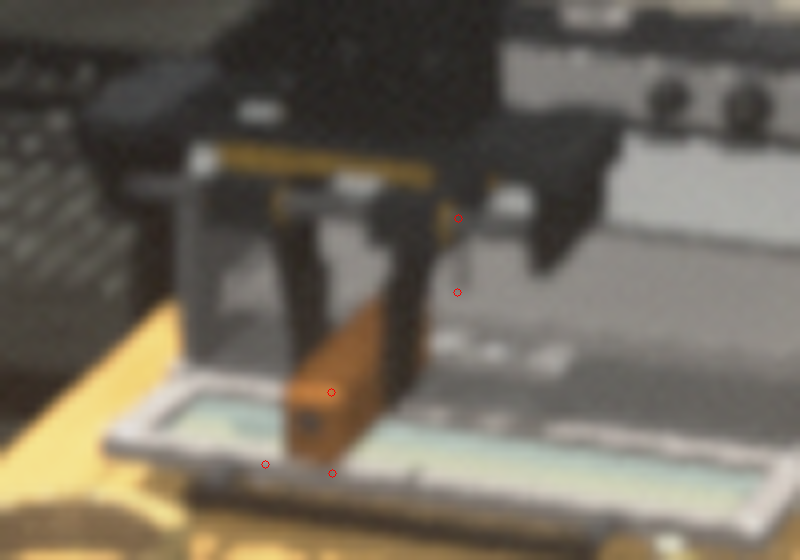

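Emit:
step_arm --series '[{"ax":0,"ay":0,"az":0,"x":0.001,"y":0,"z":-0.015,"claw":10},{"ax":0,"ay":0,"az":0,"x":0.001,"y":0,"z":-0.029,"claw":10},{"ax":0,"ay":0,"az":0,"x":0.001,"y":-0.01,"z":-0.029,"claw":10},{"ax":0,"ay":0,"az":0,"x":0.001,"y":-0.02,"z":-0.029,"claw":10},{"ax":0,"ay":0,"az":0,"x":0.001,"y":-0.03,"z":-0.029,"claw":10},{"ax":0,"ay":0,"az":0,"x":0.001,"y":-0.04,"z":-0.029,"claw":10},{"ax":0,"ay":0,"az":0,"x":0.001,"y":-0.047,"z":-0.029,"claw":10},{"ax":0,"ay":0,"az":0,"x":0.001,"y":-0.048,"z":-0.029,"claw":10},{"ax":0,"ay":0,"az":0,"x":0.001,"y":-0.048,"z":-0.029,"claw":10}]'

```text
time_s: 11.4
tool_pos: [0.5256, -0.1577, 0.0887]
tool_rot: [180.0, -0.0, 90.0]
force: [0.7, 0.4, -1.5]
grip_width: 0.0256
```

```bash
python3 - <<'E'
from m import *
b=snap('side','s7')[1]; a=snap('scene','a7')[1]
q=np.hstack([cv2.resize(a[155:225,290:370],(400,350),interpolation=2),cv2.resize(b[160:230,240:320],(400,350),interpolation=2)])
cv2.imwrite('pics/q7.png',q[:,:,::-1])
E
```

```text
(no output)
```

View pics/q7.png

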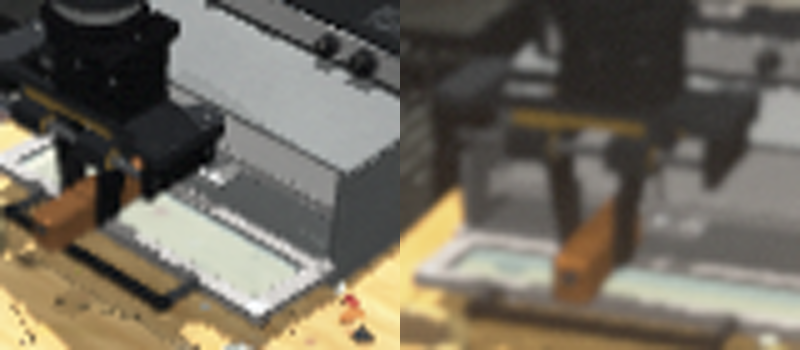

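Emit:
step_arm --series '[{"ax":0,"ay":0,"az":0,"x":0,"y":0,"z":-0.008,"claw":10},{"ax":0,"ay":0,"az":0,"x":0,"y":0,"z":-0.016,"claw":10},{"ax":0,"ay":0,"az":0,"x":0,"y":0,"z":-0.023,"claw":10},{"ax":0,"ay":0,"az":0,"x":0,"y":0,"z":-0.023,"claw":10}]'

```text
time_s: 11.9
tool_pos: [0.5243, -0.157, 0.0638]
tool_rot: [-179.8, -0.0, 90.0]
force: [0.1, -0.6, -1.6]
grip_width: 0.0256
```

Emit:
step_arm --series '[{"ax":0,"ay":0,"az":0,"x":0,"y":0.008,"z":0.001,"claw":10},{"ax":0,"ay":0,"az":0,"x":0,"y":0.018,"z":0.001,"claw":10},{"ax":0,"ay":0,"az":0,"x":0,"y":0.03,"z":0.001,"claw":10},{"ax":0,"ay":0,"az":0,"x":0,"y":0.045,"z":0.001,"claw":10},{"ax":0,"ay":0,"az":0,"x":0,"y":0.06,"z":0.001,"claw":10},{"ax":0,"ay":0,"az":0,"x":0,"y":0.075,"z":0.001,"claw":10},{"ax":0,"ay":0,"az":0,"x":0,"y":0.09,"z":0.001,"claw":10},{"ax":0,"ay":0,"az":0,"x":0,"y":0.105,"z":0.001,"claw":10},{"ax":0,"ay":0,"az":0,"x":0,"y":0.12,"z":0.001,"claw":10},{"ax":0,"ay":0,"az":0,"x":0,"y":0.133,"z":0.001,"claw":10},{"ax":0,"ay":0,"az":0,"x":0,"y":0.145,"z":0.001,"claw":10},{"ax":0,"ay":0,"az":0,"x":0,"y":0.152,"z":0.001,"claw":10}]'

```text
time_s: 13.1
tool_pos: [0.5256, -0.0037, 0.0667]
tool_rot: [180.0, -0.0, 90.1]
force: [0.7, -2.9, -3.2]
grip_width: 0.0256
```

Emit:
step_arm --series '[{"ax":0,"ay":0,"az":0,"x":0,"y":0.008,"z":0,"claw":10},{"ax":0,"ay":0,"az":0,"x":0,"y":0.014,"z":0,"claw":10},{"ax":0,"ay":0,"az":0,"x":0,"y":0.019,"z":0,"claw":10},{"ax":0,"ay":0,"az":0,"x":0,"y":0.021,"z":0,"claw":10},{"ax":0,"ay":0,"az":0,"x":0,"y":0.021,"z":0,"claw":10},{"ax":0,"ay":0,"az":0,"x":0,"y":0.021,"z":0,"claw":10}]'

```text
time_s: 13.7
tool_pos: [0.5258, 0.0092, 0.0663]
tool_rot: [180.0, 0.4, 89.8]
force: [1.9, -13.9, -3.8]
grip_width: 0.0259
```

```bash
python3 - <<'E'
from m import *
b=snap('side','s8')[1]; a=snap('scene','a8')[1]
q=np.hstack([cv2.resize(a[150:240,270:390],(533,400),interpolation=2)])
q=np.hstack([cv2.resize(a[150:240,270:370],(400,360),interpolation=2),cv2.resize(b[160:250,230:330],(400,360),interpolation=2)])
cv2.imwrite('pics/q8.png',q[:,:,::-1])
E
```

```text
(no output)
```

View pics/q8.png

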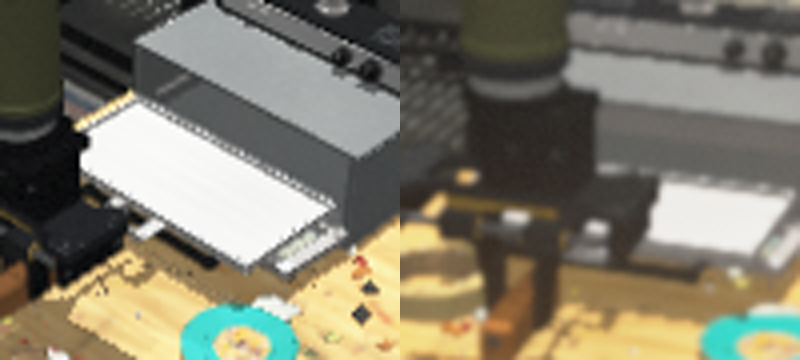

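Emit:
step_arm --series '[{"ax":0,"ay":0,"az":0,"x":0,"y":-0.005,"z":0,"claw":10},{"ax":0,"ay":0,"az":0,"x":0,"y":-0.011,"z":0,"claw":10},{"ax":0,"ay":0,"az":0,"x":0,"y":-0.011,"z":0,"claw":10},{"ax":0,"ay":0,"az":0,"x":0,"y":-0.011,"z":0.01,"claw":10},{"ax":0,"ay":0,"az":0,"x":0,"y":-0.011,"z":0.025,"claw":10},{"ax":0,"ay":0,"az":0,"x":0,"y":-0.011,"z":0.045,"claw":10},{"ax":0,"ay":0,"az":0,"x":0,"y":-0.011,"z":0.065,"claw":10},{"ax":0,"ay":0,"az":0,"x":-0.02,"y":0.02,"z":0.065,"claw":10},{"ax":0,"ay":0,"az":0,"x":-0.05,"y":0.06,"z":0.065,"claw":10},{"ax":0,"ay":0,"az":0,"x":-0.05,"y":0.09,"z":0.055,"claw":10},{"ax":0,"ay":0,"az":0,"x":-0.05,"y":0.09,"z":0.025,"claw":10},{"ax":0,"ay":0,"az":0,"x":-0.05,"y":0.09,"z":0.0,"claw":10}]'

```text
time_s: 15.0
tool_pos: [0.4756, 0.108, 0.0671]
tool_rot: [179.9, -0.1, 90.2]
force: [0.3, -0.6, -1.8]
grip_width: 0.0257
```

Emit:
step_arm --series '[{"ax":0,"ay":0,"az":0,"x":0,"y":0,"z":-0.025,"claw":10},{"ax":0,"ay":0,"az":0,"x":0,"y":0,"z":-0.04,"claw":10},{"ax":0,"ay":0,"az":0,"x":0,"y":0,"z":-0.047,"claw":10},{"ax":0,"ay":0,"az":0,"x":0,"y":0,"z":-0.048,"claw":10},{"ax":0,"ay":0,"az":0,"x":0,"y":0,"z":-0.048,"claw":10},{"ax":0,"ay":0,"az":0,"x":0,"y":0,"z":-0.048,"claw":60},{"ax":0,"ay":0,"az":0,"x":0,"y":0,"z":-0.048,"claw":60},{"ax":0,"ay":0,"az":0,"x":0,"y":0,"z":-0.048,"claw":60},{"ax":0,"ay":0,"az":0,"x":0,"y":0,"z":-0.02,"claw":60},{"ax":0,"ay":0,"az":0,"x":0,"y":0,"z":0.03,"claw":60},{"ax":0,"ay":0,"az":0,"x":0,"y":0,"z":0.08,"claw":60},{"ax":0,"ay":0,"az":0,"x":0,"y":0,"z":0.13,"claw":100}]'

```text
time_s: 16.2
tool_pos: [0.4752, 0.1054, 0.1989]
tool_rot: [180.0, -0.0, 90.0]
force: [0.7, 0.3, 0.5]
grip_width: 0.0548
```

```bash
python3 - <<'E'
from m import *
o,im=snap('wrist','w9'); print(o['tool_pos'],o['tool_rot'],o['time_s'])
cv2.imwrite('pics/w9b.png',cv2.resize(im[:,:,::-1],None,fx=1.42,fy=1.42))
E
```

```text
[0.4752 0.1054 0.1989] [179.9626  -0.0036  89.9987] 16.2
```

View pics/w9b.png

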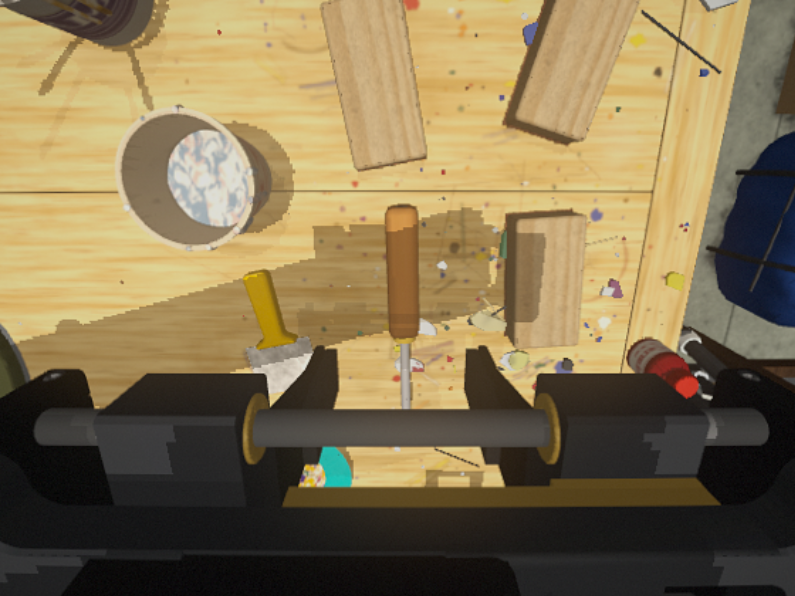

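Emit:
step_arm --series '[{"ax":0,"ay":0,"az":0,"x":0.03,"y":0.02,"z":0.05,"claw":100},{"ax":0,"ay":0,"az":0,"x":0.06,"y":0.04,"z":0.09,"claw":100},{"ax":0,"ay":0,"az":0,"x":0.065,"y":0.045,"z":0.11,"claw":100},{"ax":0,"ay":0,"az":0,"x":0.065,"y":0.045,"z":0.11,"claw":100},{"ax":0,"ay":0,"az":0,"x":0.065,"y":0.045,"z":0.11,"claw":100}]'

```text
time_s: 16.75
tool_pos: [0.5408, 0.1507, 0.3068]
tool_rot: [179.9, -0.0, 90.0]
force: [-0.8, -0.4, -0.4]
grip_width: 0.0855
```

```bash
python3 - <<'E'
from m import *
o,im=snap('wrist','w10'); print(o['tool_pos'],o['tool_rot'],o['time_s'])
cv2.imwrite('pics/w10b.png',cv2.resize(im[:,:,::-1],None,fx=1.42,fy=1.42))
E
```

```text
[0.5408 0.1507 0.3068] [179.9483  -0.007   90.0236] 16.75
```

View pics/w10b.png

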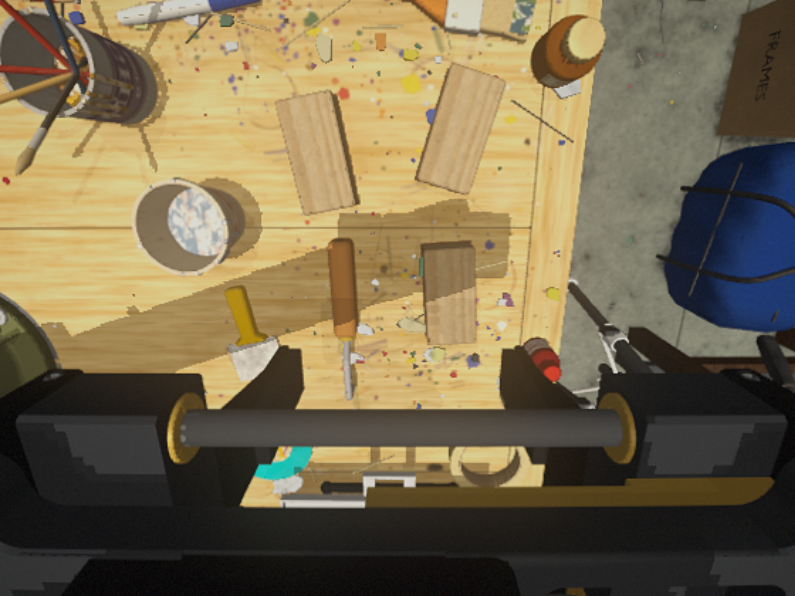

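```bash
python3 - <<'E'
from m import *
im=cv2.imread('pics/w10.png')[:,:,::-1]
crop(im,185,365,35,155,4,'c10a');crop(im,285,345,160,250,6,'c10b')
E
```

```text
(no output)
```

View pics/c10a.png

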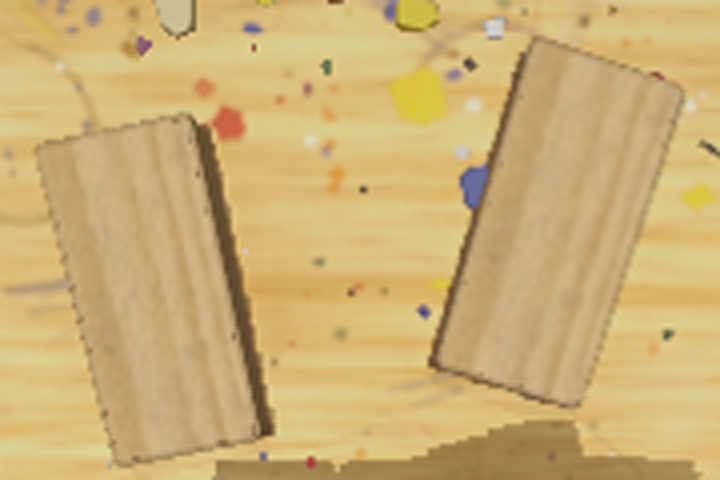

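View pics/c10b.png

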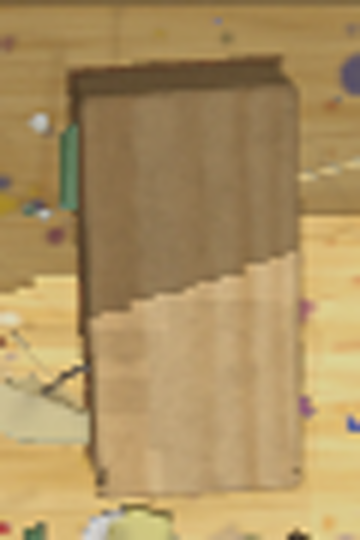

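```bash
cat >> m.py <<'E'
def blk(name,w,c,z=.034):
    p=unproj(w,c,z)[:,:2]  # order: far-left, far-right, near-right, near-left (image)
    m=p.mean(0); l=(p[0]+p[1]-p[2]-p[3])/2; s=(p[1]+p[2]-p[0]-p[3])/2
    print(name,m,'len',np.linalg.norm(l),'wid',np.linalg.norm(s),'ang(long vs +y, ccw)',np.degrees(np.arctan2(-l[0],l[1])))
E
python3 - <<'E'
from m import *
o=dict(tool_pos=[.5408,.1507,.3068],tool_rot=[179.9483,-.007,90.0236]); w=cam('wrist',o)
A4=lambda p:np.array(p)/4+[185,35]; A6=lambda p:np.array(p)/6+[285,160]
blk('C',w,A4([[37,148],[192,115],[264,436],[117,467]]))
blk('B',w,A4([[532,37],[685,90],[579,408],[433,364]]))
blk('A',w,A6([[80,98],[298,84],[300,490],[98,495]]))
k=1.42
print('cup',unproj(w,np.array([[180,227]])/k,.083),'tape',unproj(w,np.array([[488,470]])/k,.025),'jar',unproj(w,np.array([[575,40]])/k,.073))
E
```

```text
C [0.4587 0.2433] len 0.10717974604776044 wid 0.05401267736699019 ang(long vs +y, ccw) 10.919362025942725
B [0.5973 0.2651] len 0.10733809626728943 wid 0.05387966308523981 ang(long vs +y, ccw) -16.526843944754084
A [0.5946 0.0972] len 0.10802950868625424 wid 0.053699047544459005 ang(long vs +y, ccw) 3.558531512397354
cup [[0.3391 0.1804 0.083 ]] tape [[ 0.6525 -0.1366  0.025 ]] jar [[0.6841 0.3336 0.073 ]]
```

```bash
python3 - <<'E'
from m import *
im=cv2.imread('pics/w10.png')[:,:,::-1]
crop(im,180,340,315,365,5,'c11')
E
```

```text
(no output)
```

View pics/c11.png

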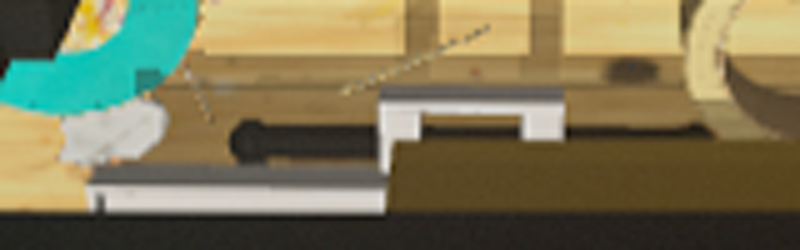

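```bash
python3 - <<'E'
from m import *
o=dict(tool_pos=[.5408,.1507,.3068],tool_rot=[179.9483,-.007,90.0236]); w=cam('wrist',o)
C=lambda p:np.array(p)/5+[180,315]
print('lip top',unproj(w,C([[380,101],[563,101]]),.066),'bot',unproj(w,C([[380,88],[563,88]]),.056))
print('rim',unproj(w,C([[90,184],[385,184]]),.068))
E
```

```text
lip top [[ 0.4976 -0.1103  0.066 ]
 [ 0.5581 -0.1102  0.066 ]] bot [[ 0.4966 -0.1136  0.056 ]
 [ 0.5584 -0.1135  0.056 ]]
rim [[ 0.3991 -0.1433  0.068 ]
 [ 0.4985 -0.1428  0.068 ]]
```

Emit:
step_arm --squeeze 25 --series '[{"ax":0,"ay":0,"az":3.5,"x":0.03,"y":-0.03,"z":-0.03,"claw":95},{"ax":0,"ay":0,"az":3.5,"x":0.054,"y":-0.0535,"z":-0.06,"claw":95},{"ax":0,"ay":0,"az":3.5,"x":0.054,"y":-0.0535,"z":-0.105,"claw":95},{"ax":0,"ay":0,"az":3.5,"x":0.054,"y":-0.0535,"z":-0.15,"claw":95},{"ax":0,"ay":0,"az":3.5,"x":0.054,"y":-0.0535,"z":-0.17,"claw":95},{"ax":0,"ay":0,"az":3.5,"x":0.054,"y":-0.0535,"z":-0.17,"claw":95}]'

```text
time_s: 17.4
tool_pos: [0.5902, 0.0955, 0.1311]
tool_rot: [-179.4, 0.1, 93.5]
force: [-0.3, 0.3, -0.4]
grip_width: 0.0828
```

```bash
python3 - <<'E'
from m import *
o,im=snap('wrist','w12'); print(o['tool_pos'],o['tool_rot'],o['time_s'])
cv2.imwrite('pics/w12b.png',cv2.resize(im[:,:,::-1],None,fx=1.42,fy=1.42))
s=cam('scene')
print([ (h,unproj(s,np.array([[405,418]])/4+[130,190],h)[0,:2]) for h in (.1,.14,.18)])
E
```

```text
[0.5902 0.0955 0.1311] [-179.4095    0.0942   93.4595] 17.4
[(0.1, array([0.3493, 0.3539])), (0.14, array([0.3207, 0.3722])), (0.18, array([0.2921, 0.3905]))]
```

View pics/w12b.png

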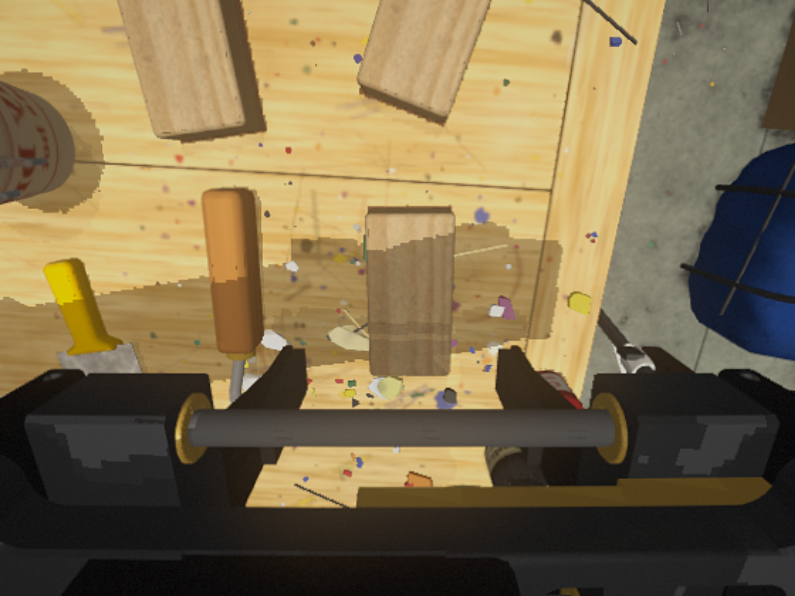

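```bash
python3 - <<'E'
from m import *
o=dict(tool_pos=[.5902,.0955,.1311],tool_rot=[-179.4095,.0942,93.4595]); w=cam('wrist',o);k=1.42
blk('A',w,np.array([[368,213],[453,212],[449,375],[371,375]])/k)
print(status.get_obs()['tool_pos'])
E
```

```text
A [0.5946 0.0978] len 0.10837064788202817 wid 0.05175004428682535 ang(long vs +y, ccw) 3.763107373762948
[0.5922 0.096  0.1341]
```

Emit:
step_arm --squeeze 25 --series '[{"ax":0,"ay":0,"az":0,"x":0.001,"y":0,"z":-0.05,"claw":95},{"ax":0,"ay":0,"az":0,"x":0.001,"y":0,"z":-0.085,"claw":95},{"ax":0,"ay":0,"az":0,"x":0.001,"y":0,"z":-0.105,"claw":95},{"ax":0,"ay":0,"az":0,"x":0.001,"y":0,"z":-0.117,"claw":95},{"ax":0,"ay":0,"az":0,"x":0.001,"y":0,"z":-0.117,"claw":95},{"ax":0,"ay":0,"az":0,"x":0.001,"y":0,"z":-0.117,"claw":50},{"ax":0,"ay":0,"az":0,"x":0.001,"y":0,"z":-0.117,"claw":50},{"ax":0,"ay":0,"az":0,"x":0.001,"y":0,"z":-0.117,"claw":50},{"ax":0,"ay":0,"az":0,"x":0.001,"y":0,"z":-0.117,"claw":50},{"ax":0,"ay":0,"az":0,"x":0.001,"y":0,"z":-0.117,"claw":50}]'

```text
time_s: 18.45
tool_pos: [0.5959, 0.0971, 0.0203]
tool_rot: [179.9, -0.0, 93.5]
force: [1.0, -0.4, 3.3]
grip_width: 0.0549
```

Emit:
step_arm --series '[{"ax":0,"ay":0,"az":0,"x":0,"y":0,"z":0.04,"claw":50},{"ax":0,"ay":0,"az":0,"x":0,"y":0,"z":0.09,"claw":50},{"ax":0,"ay":0,"az":-1.5,"x":0.005,"y":-0.03,"z":0.13,"claw":50},{"ax":0,"ay":0,"az":-3.5,"x":0.014,"y":-0.07,"z":0.15,"claw":50},{"ax":0,"ay":0,"az":-3.5,"x":0.014,"y":-0.115,"z":0.15,"claw":50},{"ax":0,"ay":0,"az":-3.5,"x":0.014,"y":-0.16,"z":0.15,"claw":50},{"ax":0,"ay":0,"az":-3.5,"x":0.014,"y":-0.205,"z":0.15,"claw":50},{"ax":0,"ay":0,"az":-3.5,"x":0.014,"y":-0.25,"z":0.15,"claw":50},{"ax":0,"ay":0,"az":-3.5,"x":0.014,"y":-0.285,"z":0.14,"claw":50},{"ax":0,"ay":0,"az":-3.5,"x":0.014,"y":-0.306,"z":0.12,"claw":50},{"ax":0,"ay":0,"az":-3.5,"x":0.014,"y":-0.306,"z":0.1,"claw":50},{"ax":0,"ay":0,"az":-3.5,"x":0.014,"y":-0.306,"z":0.1,"claw":50}]'

```text
time_s: 19.65
tool_pos: [0.6068, -0.2093, 0.116]
tool_rot: [-179.6, -0.1, 89.9]
force: [0.3, -0.4, -0.9]
grip_width: 0.0548
```

```bash
python3 - <<'E'
from m import *
b=snap('side','s13')[1]; a=snap('scene','a13')[1]; o,im=snap('wrist','w13'); print(o['tool_pos'],o['tool_rot'],o['grip_width'])
q=np.hstack([cv2.resize(a[140:230,270:370],(400,360),interpolation=2),cv2.resize(b[150:240,230:330],(400,360),interpolation=2)])
cv2.imwrite('pics/q13.png',q[:,:,::-1])
E
```

```text
[ 0.6095 -0.2081  0.1194] [-179.9558   -0.0444   90.0541] 0.05445898562627817
```

View pics/q13.png

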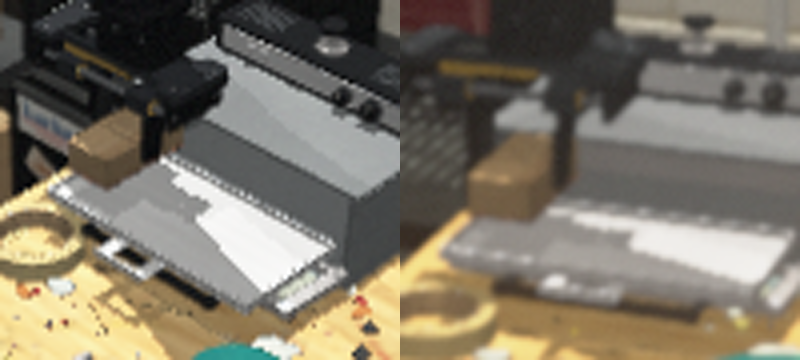

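View pics/w13.png

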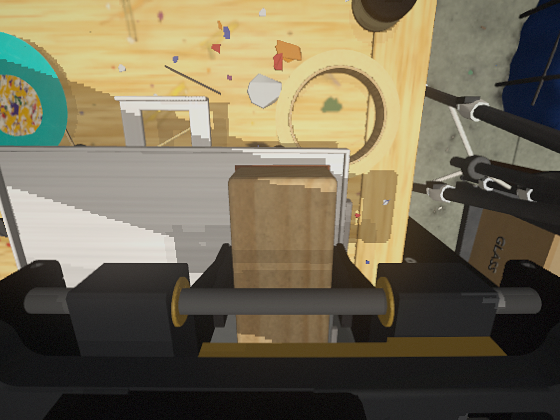

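```bash
python3 - <<'E'
from m import *
o=dict(tool_pos=[ .6095,-.2081,.1194],tool_rot=[-179.9558,-.0444,90.0541]); w=cam('wrist',o)
im=cv2.imread('pics/w13.png')[:,:,::-1]; crop(im,220,360,140,190,5,'c13')
print('tray corner',unproj(w,[[348,148.5],[120,148]],.068),'lip',unproj(w,[[120,100],[209,98]],.066))
print('block top',unproj(w,[[230,181],[335,179]],.133),'bottom',unproj(w,[[237,167],[329,166]],.099))
E
```

```text
tray corner [[ 0.6546 -0.1459  0.068 ]
 [ 0.496  -0.1458  0.068 ]] lip [[ 0.5001 -0.1143  0.066 ]
 [ 0.5601 -0.1132  0.066 ]]
block top [[ 0.5835 -0.1552  0.133 ]
 [ 0.6349 -0.154   0.133 ]] bottom [[ 0.5819 -0.1539  0.099 ]
 [ 0.6371 -0.1532  0.099 ]]
```

View pics/c13.png

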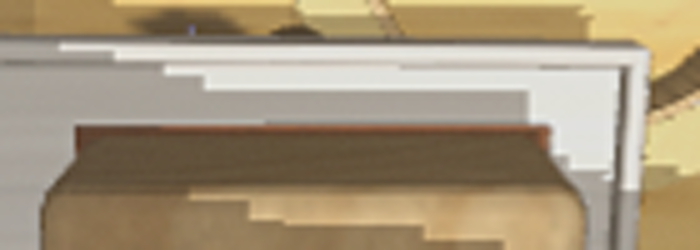

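Emit:
step_arm --series '[{"ax":0,"ay":0,"az":0,"x":0,"y":-0.001,"z":-0.02,"claw":50},{"ax":0,"ay":0,"az":0,"x":0,"y":-0.001,"z":-0.032,"claw":50},{"ax":0,"ay":0,"az":0,"x":0,"y":-0.001,"z":-0.038,"claw":50},{"ax":0,"ay":0,"az":0,"x":0,"y":-0.001,"z":-0.038,"claw":50},{"ax":0,"ay":0,"az":0,"x":0,"y":-0.001,"z":-0.038,"claw":50}]'

```text
time_s: 20.3
tool_pos: [0.61, -0.2098, 0.0821]
tool_rot: [179.9, 0.0, 90.0]
force: [0.2, -0.5, -0.2]
grip_width: 0.055
```

Emit:
step_arm --series '[{"ax":0,"ay":0,"az":0,"x":0,"y":0,"z":-0.001,"claw":50},{"ax":0,"ay":0,"az":0,"x":0,"y":0,"z":-0.001,"claw":78},{"ax":0,"ay":0,"az":0,"x":0,"y":0,"z":-0.001,"claw":78},{"ax":0,"ay":0,"az":0,"x":0,"y":0,"z":-0.001,"claw":78},{"ax":0,"ay":0,"az":0,"x":0,"y":0,"z":0.02,"claw":78},{"ax":0,"ay":0,"az":0,"x":0,"y":0,"z":0.06,"claw":78},{"ax":0,"ay":0,"az":0,"x":0,"y":0.02,"z":0.1,"claw":90},{"ax":0,"ay":0,"az":0,"x":0,"y":0.07,"z":0.13,"claw":95},{"ax":0,"ay":0,"az":0,"x":0,"y":0.12,"z":0.16,"claw":95},{"ax":0,"ay":0,"az":0,"x":0,"y":0.17,"z":0.18,"claw":95},{"ax":0,"ay":0,"az":0,"x":-0.02,"y":0.22,"z":0.2,"claw":95},{"ax":0,"ay":0,"az":0,"x":-0.05,"y":0.27,"z":0.2,"claw":95}]'

```text
time_s: 21.5
tool_pos: [0.5752, 0.0325, 0.2799]
tool_rot: [179.8, -0.0, 90.0]
force: [1.1, -0.1, 0.6]
grip_width: 0.0823
```

Emit:
step_arm --series '[{"ax":0,"ay":0,"az":0,"x":0,"y":0.04,"z":0,"claw":95},{"ax":0,"ay":0,"az":0,"x":0,"y":0.06,"z":0,"claw":95},{"ax":0,"ay":0,"az":0,"x":0,"y":0.06,"z":0,"claw":95},{"ax":0,"ay":0,"az":0,"x":0,"y":0.06,"z":0,"claw":95}]'

```text
time_s: 21.9
tool_pos: [0.5743, 0.0897, 0.2776]
tool_rot: [180.0, 0.1, 90.0]
force: [1.0, -0.4, -0.3]
grip_width: 0.0826
```

```bash
python3 - <<'E'
from m import *
b=snap('side','s14')[1]; a=snap('scene','a14')[1]; o,im=snap('wrist','w14'); print(o['tool_pos'],o['tool_rot'],o['time_s'])
q=np.hstack([cv2.resize(a[140:230,270:370],(400,360),interpolation=2),cv2.resize(b[150:240,230:330],(400,360),interpolation=2)])
cv2.imwrite('pics/q14.png',q[:,:,::-1])
cv2.imwrite('pics/w14b.png',cv2.resize(im[:,:,::-1],None,fx=1.42,fy=1.42))
E
```

```text
[0.5746 0.0881 0.2775] [-179.9953    0.0668   89.8252] 22.0
```

View pics/q14.png

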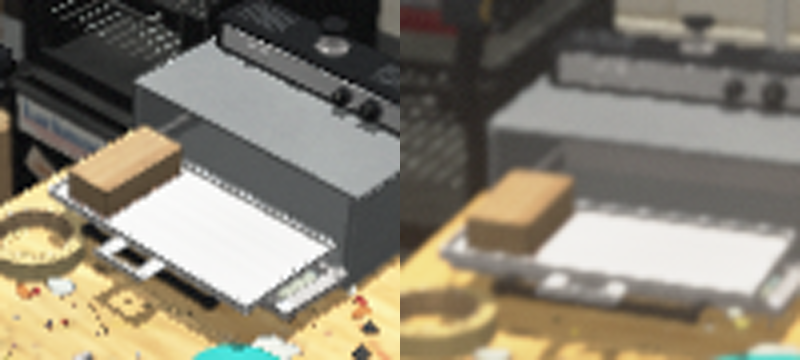

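View pics/w14b.png

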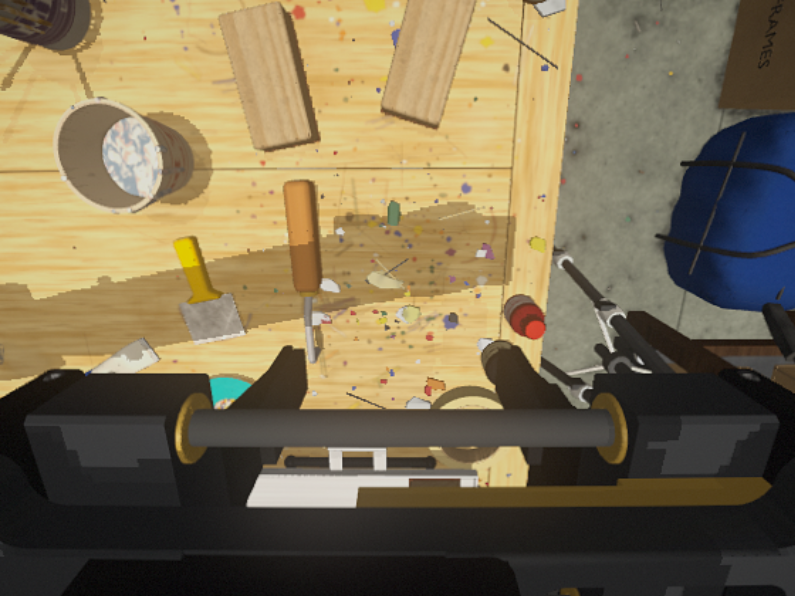

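Emit:
step_arm --series '[{"ax":0,"ay":0,"az":-6,"x":0.01,"y":0.05,"z":0,"claw":95},{"ax":0,"ay":0,"az":-12,"x":0.02,"y":0.1,"z":-0.02,"claw":95},{"ax":0,"ay":0,"az":-16.5,"x":0.023,"y":0.14,"z":-0.05,"claw":95},{"ax":0,"ay":0,"az":-16.5,"x":0.023,"y":0.17,"z":-0.08,"claw":95},{"ax":0,"ay":0,"az":-16.5,"x":0.023,"y":0.177,"z":-0.12,"claw":95},{"ax":0,"ay":0,"az":-16.5,"x":0.023,"y":0.177,"z":-0.14,"claw":95},{"ax":0,"ay":0,"az":-16.5,"x":0.023,"y":0.177,"z":-0.14,"claw":95},{"ax":0,"ay":0,"az":-16.5,"x":0.023,"y":0.177,"z":-0.14,"claw":95}]'

```text
time_s: 22.85
tool_pos: [0.5982, 0.2659, 0.1381]
tool_rot: [180.0, 0.0, 73.4]
force: [1.7, -0.3, 0.7]
grip_width: 0.0831
```

```bash
python3 - <<'E'
from m import *
o,im=snap('wrist','w15'); print(o['tool_pos'],o['tool_rot'],o['time_s'])
cv2.imwrite('pics/w15b.png',cv2.resize(im[:,:,::-1],None,fx=1.42,fy=1.42))
E
```

```text
[0.5982 0.2659 0.1381] [179.9698   0.0236  73.3617] 22.85
```

View pics/w15b.png

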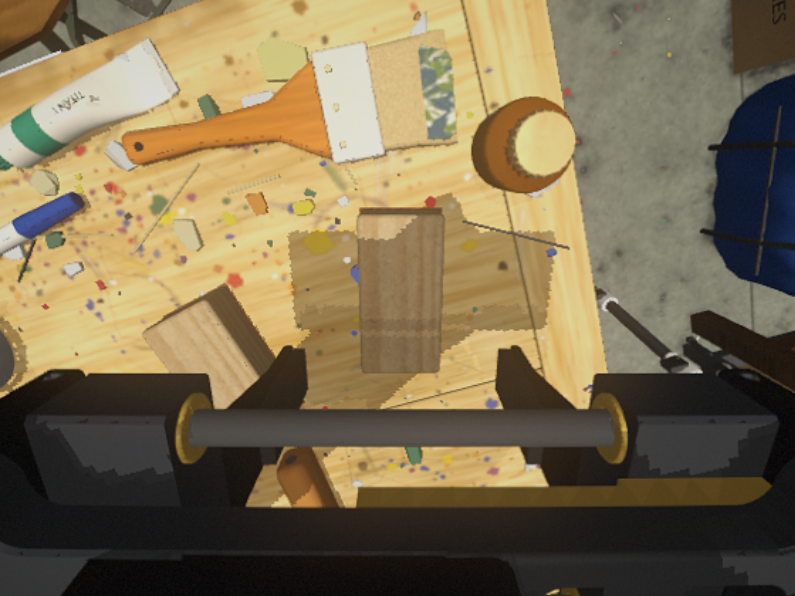

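```bash
python3 - <<'E'
from m import *
o=status.get_obs(); w=cam('wrist',o);k=1.42
blk('B',w,np.array([[357,215],[443,213],[440,373],[361,373]])/k)
print(o['tool_pos'])
E
```

```text
B [0.5986 0.2663] len 0.1094056515961729 wid 0.054121355607562684 ang(long vs +y, ccw) -16.395339117712343
[0.5988 0.2664 0.1393]
```

Emit:
step_arm --squeeze 25 --series '[{"ax":0,"ay":0,"az":0,"x":0,"y":0,"z":-0.05,"claw":95},{"ax":0,"ay":0,"az":0,"x":0,"y":0,"z":-0.085,"claw":95},{"ax":0,"ay":0,"az":0,"x":0,"y":0,"z":-0.105,"claw":95},{"ax":0,"ay":0,"az":0,"x":0,"y":0,"z":-0.118,"claw":95},{"ax":0,"ay":0,"az":0,"x":0,"y":0,"z":-0.118,"claw":95},{"ax":0,"ay":0,"az":0,"x":0,"y":0,"z":-0.118,"claw":50},{"ax":0,"ay":0,"az":0,"x":0,"y":0,"z":-0.118,"claw":50},{"ax":0,"ay":0,"az":0,"x":0,"y":0,"z":-0.118,"claw":50},{"ax":0,"ay":0,"az":0,"x":0,"y":0,"z":-0.118,"claw":50},{"ax":0,"ay":0,"az":0,"x":0,"y":0,"z":-0.118,"claw":50}]'

```text
time_s: 23.9
tool_pos: [0.5978, 0.2677, 0.0205]
tool_rot: [179.9, -0.0, 73.5]
force: [-1.3, 0.3, 3.0]
grip_width: 0.0545
```

Emit:
step_arm --series '[{"ax":0,"ay":0,"az":0,"x":0,"y":0,"z":0.04,"claw":50},{"ax":0,"ay":0,"az":0,"x":0,"y":0,"z":0.09,"claw":50},{"ax":0,"ay":0,"az":4,"x":-0.01,"y":-0.03,"z":0.13,"claw":50},{"ax":0,"ay":0,"az":10,"x":-0.02,"y":-0.07,"z":0.15,"claw":50},{"ax":0,"ay":0,"az":16.5,"x":-0.04,"y":-0.115,"z":0.15,"claw":50},{"ax":0,"ay":0,"az":16.5,"x":-0.06,"y":-0.16,"z":0.15,"claw":50},{"ax":0,"ay":0,"az":16.5,"x":-0.072,"y":-0.205,"z":0.15,"claw":50},{"ax":0,"ay":0,"az":16.5,"x":-0.072,"y":-0.25,"z":0.15,"claw":50},{"ax":0,"ay":0,"az":16.5,"x":-0.072,"y":-0.295,"z":0.15,"claw":50},{"ax":0,"ay":0,"az":16.5,"x":-0.072,"y":-0.34,"z":0.15,"claw":50},{"ax":0,"ay":0,"az":16.5,"x":-0.072,"y":-0.385,"z":0.15,"claw":50},{"ax":0,"ay":0,"az":16.5,"x":-0.072,"y":-0.43,"z":0.14,"claw":50}]'

```text
time_s: 25.1
tool_pos: [0.5259, -0.1645, 0.161]
tool_rot: [179.8, 0.0, 90.0]
force: [1.1, 0.0, -1.0]
grip_width: 0.0549
```

Emit:
step_arm --series '[{"ax":0,"ay":0,"az":0,"x":0,"y":-0.03,"z":-0.02,"claw":50},{"ax":0,"ay":0,"az":0,"x":0,"y":-0.047,"z":-0.04,"claw":50},{"ax":0,"ay":0,"az":0,"x":0,"y":-0.047,"z":-0.04,"claw":50},{"ax":0,"ay":0,"az":0,"x":0,"y":-0.047,"z":-0.04,"claw":50},{"ax":0,"ay":0,"az":0,"x":0,"y":-0.047,"z":-0.04,"claw":50}]'

```text
time_s: 25.6
tool_pos: [0.5263, -0.2079, 0.1206]
tool_rot: [179.9, -0.0, 90.1]
force: [0.5, 0.4, -1.2]
grip_width: 0.0547
```

```bash
python3 - <<'E'
from m import *
o,im=snap('wrist','w16'); print(o['tool_pos'],o['tool_rot'],o['grip_width'])
E
```

```text
[ 0.5263 -0.2079  0.1206] [179.9072  -0.0247  90.1307] 0.054700703078886956
```

View pics/w16.png

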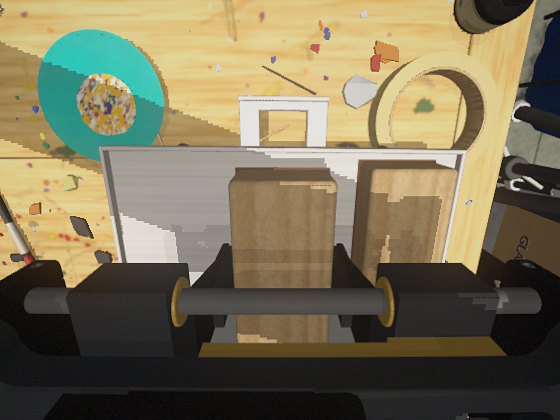

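```bash
python3 - <<'E'
from m import *
o=dict(tool_pos=[ .5263,-.2079,.1206],tool_rot=[179.9072,-.0247,90.1307]); w=cam('wrist',o)
im=cv2.imread('pics/w16.png')[:,:,::-1]; crop(im,90,480,90,190,2,'c16')
t=unproj(w,[[101,148],[466,151]],.068); print('tray',t,'mid',t.mean(0))
print('lip',unproj(w,[[239,98],[328,98]],.066))
print('block top',unproj(w,[[230,182],[336,180]],.134),'bottom',unproj(w,[[236,170],[331,168]],.100))
print('A block top front',unproj(w,[[360,172],[452,170]],.095))
E
```

```text
tray [[ 0.3989 -0.1459  0.068 ]
 [ 0.655  -0.147   0.068 ]] mid [ 0.527  -0.1464  0.068 ]
lip [[ 0.4968 -0.113   0.066 ]
 [ 0.5564 -0.1128  0.066 ]]
block top [[ 0.5002 -0.1555  0.134 ]
 [ 0.5522 -0.1543  0.134 ]] bottom [[ 0.498  -0.1556  0.1   ]
 [ 0.5551 -0.1542  0.1   ]]
A block top front [[ 0.5742 -0.1574  0.095 ]
 [ 0.6315 -0.1559  0.095 ]]
```

View pics/c16.png

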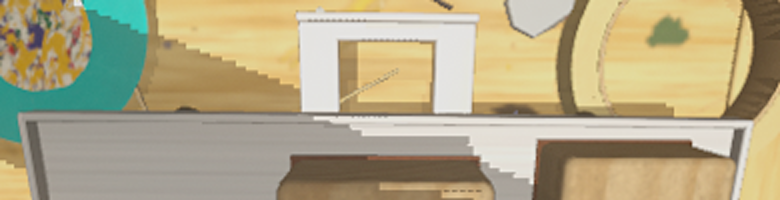

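Emit:
step_arm --series '[{"ax":0,"ay":0,"az":0,"x":-0.005,"y":0,"z":-0.015,"claw":50},{"ax":0,"ay":0,"az":0,"x":-0.005,"y":0,"z":-0.03,"claw":50},{"ax":0,"ay":0,"az":0,"x":-0.005,"y":0,"z":-0.0385,"claw":50},{"ax":0,"ay":0,"az":0,"x":-0.005,"y":0,"z":-0.0385,"claw":50},{"ax":0,"ay":0,"az":0,"x":-0.005,"y":0,"z":-0.0385,"claw":50},{"ax":0,"ay":0,"az":0,"x":-0.005,"y":0,"z":-0.0385,"claw":74},{"ax":0,"ay":0,"az":0,"x":-0.005,"y":0,"z":-0.0385,"claw":74},{"ax":0,"ay":0,"az":0,"x":-0.005,"y":0,"z":-0.0385,"claw":74},{"ax":0,"ay":0,"az":0,"x":-0.005,"y":0,"z":-0.02,"claw":74},{"ax":0,"ay":0,"az":0,"x":-0.005,"y":0,"z":0.02,"claw":74},{"ax":0,"ay":0,"az":0,"x":-0.005,"y":0.02,"z":0.06,"claw":74},{"ax":0,"ay":0,"az":0,"x":-0.005,"y":0.05,"z":0.1,"claw":90}]'

```text
time_s: 26.85
tool_pos: [0.5198, -0.1612, 0.2212]
tool_rot: [180.0, 0.1, 89.8]
force: [1.0, 0.4, 0.1]
grip_width: 0.0676
```

```bash
python3 - <<'E'
from m import *
b=snap('side','s17')[1]; a=snap('scene','a17')[1]; o,im=snap('wrist','w17'); print(o['tool_pos'],o['tool_rot'],o['time_s'])
q=np.hstack([cv2.resize(a[140:230,270:370],(400,360),interpolation=2),cv2.resize(b[150:240,230:330],(400,360),interpolation=2)])
cv2.imwrite('pics/q17.png',q[:,:,::-1])
E
```

```text
[ 0.5245 -0.1555  0.2263] [179.3253  -0.0105  90.3459] 26.95
```

View pics/q17.png

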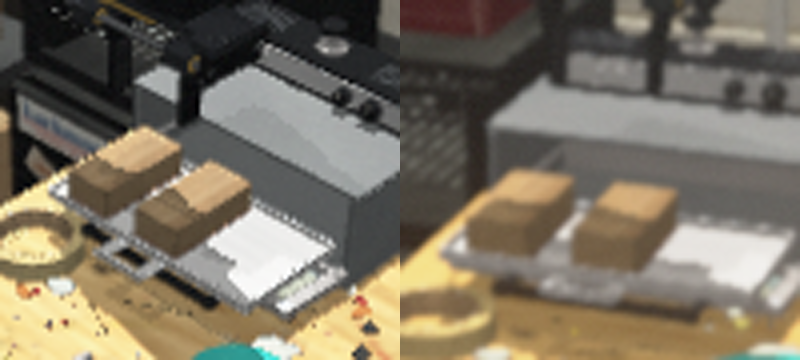

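View pics/w17.png

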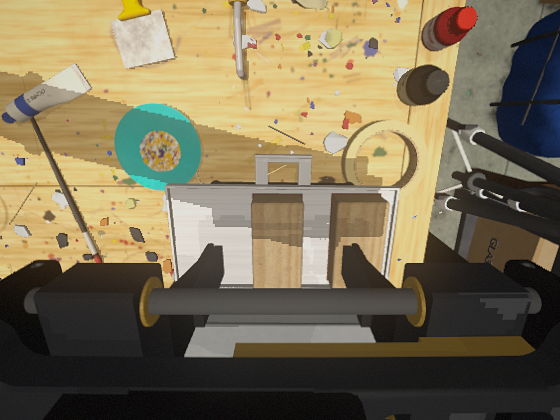

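Emit:
step_arm --series '[{"ax":0,"ay":0,"az":0,"x":-0.01,"y":0.04,"z":0.03,"claw":95},{"ax":0,"ay":0,"az":0,"x":-0.02,"y":0.08,"z":0.05,"claw":95},{"ax":0,"ay":0,"az":0,"x":-0.03,"y":0.125,"z":0.05,"claw":95},{"ax":0,"ay":0,"az":0,"x":-0.04,"y":0.17,"z":0.05,"claw":95},{"ax":0,"ay":0,"az":0,"x":-0.05,"y":0.215,"z":0.05,"claw":95},{"ax":0,"ay":0,"az":4,"x":-0.062,"y":0.26,"z":0.05,"claw":95},{"ax":0,"ay":0,"az":8,"x":-0.062,"y":0.305,"z":0.05,"claw":95},{"ax":0,"ay":0,"az":11,"x":-0.062,"y":0.35,"z":0.04,"claw":95},{"ax":0,"ay":0,"az":11,"x":-0.062,"y":0.39,"z":0.01,"claw":95},{"ax":0,"ay":0,"az":11,"x":-0.062,"y":0.401,"z":-0.03,"claw":95},{"ax":0,"ay":0,"az":11,"x":-0.062,"y":0.401,"z":-0.07,"claw":95},{"ax":0,"ay":0,"az":11,"x":-0.062,"y":0.401,"z":-0.08,"claw":95}]'

```text
time_s: 28.2
tool_pos: [0.455, 0.2391, 0.1338]
tool_rot: [-179.4, 0.2, 101.0]
force: [-0.7, -0.2, 0.1]
grip_width: 0.0825
```

```bash
python3 - <<'E'
from m import *
status.get_obs(); vision.read_camera('wrist');vision.read_camera('wrist')
o,im=snap('wrist','w18'); print(o['tool_pos'],o['tool_rot'],o['time_s'])
cv2.imwrite('pics/w18b.png',cv2.resize(im[:,:,::-1],None,fx=1.42,fy=1.42))
E
```

```text
[0.4572 0.2398 0.1375] [-179.7268    0.0849  100.9303] 28.3
```

View pics/w18b.png

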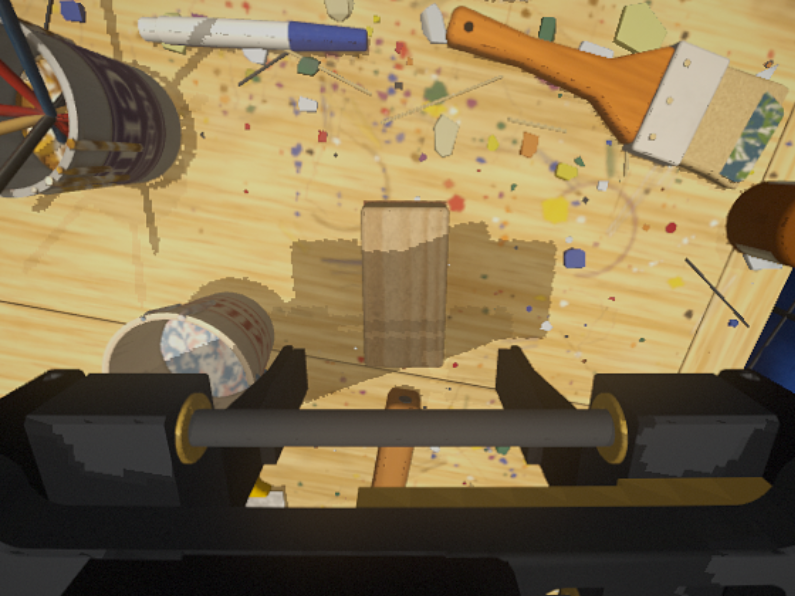

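```bash
python3 - <<'E'
from m import *
o=dict(tool_pos=[ .4572,.2398,.1375],tool_rot=[-179.7268,.0849,100.9303]); w=cam('wrist',o);k=1.42
blk('C',w,np.array([[361,209],[448,207],[443,366],[364,366]])/k)
print('cup rim',unproj(w,np.array([[104,370],[255,390],[175,315],[272,330]])/k,.083))
o=status.get_obs(); print(o['tool_pos'],o['tool_rot'])
E
```

```text
C [0.4572 0.2447] len 0.10692108285122959 wid 0.05375960260259584 ang(long vs +y, ccw) 10.795932255041189
cup rim [[0.2963 0.1812 0.083 ]
 [0.3821 0.1855 0.083 ]
 [0.3356 0.2228 0.083 ]
 [0.3881 0.2243 0.083 ]]
[0.4586 0.2405 0.1396] [-179.9514    0.0226  100.9175]
```

Emit:
step_arm --squeeze 30 --series '[{"ax":0,"ay":0,"az":0,"x":-0.001,"y":0.006,"z":-0.03,"claw":95},{"ax":0,"ay":0,"az":0,"x":-0.001,"y":0.006,"z":-0.06,"claw":95},{"ax":0,"ay":0,"az":0,"x":-0.001,"y":0.006,"z":-0.08,"claw":95},{"ax":0,"ay":0,"az":0,"x":-0.001,"y":0.006,"z":-0.098,"claw":95},{"ax":0,"ay":0,"az":0,"x":-0.001,"y":0.006,"z":-0.112,"claw":95},{"ax":0,"ay":0,"az":0,"x":-0.001,"y":0.006,"z":-0.112,"claw":95},{"ax":0,"ay":0,"az":0,"x":-0.001,"y":0.006,"z":-0.112,"claw":50},{"ax":0,"ay":0,"az":0,"x":-0.001,"y":0.006,"z":-0.112,"claw":50},{"ax":0,"ay":0,"az":0,"x":-0.001,"y":0.006,"z":-0.112,"claw":50},{"ax":0,"ay":0,"az":0,"x":-0.001,"y":0.006,"z":-0.112,"claw":50},{"ax":0,"ay":0,"az":0,"x":-0.001,"y":0.006,"z":-0.112,"claw":50}]'

```text
time_s: 29.45
tool_pos: [0.4576, 0.2476, 0.0282]
tool_rot: [179.9, -0.0, 101.0]
force: [-0.8, 0.7, 3.0]
grip_width: 0.0544
```

Emit:
step_arm --series '[{"ax":0,"ay":0,"az":0,"x":0,"y":0,"z":0.04,"claw":50},{"ax":0,"ay":0,"az":0,"x":0,"y":0,"z":0.09,"claw":50},{"ax":0,"ay":0,"az":0,"x":0,"y":0,"z":0.135,"claw":50},{"ax":0,"ay":0,"az":-4,"x":0.02,"y":-0.04,"z":0.16,"claw":50},{"ax":0,"ay":0,"az":-8,"x":0.02,"y":-0.085,"z":0.16,"claw":50},{"ax":0,"ay":0,"az":-11,"x":0.02,"y":-0.13,"z":0.16,"claw":50},{"ax":0,"ay":0,"az":-11,"x":0.02,"y":-0.175,"z":0.16,"claw":50},{"ax":0,"ay":0,"az":-11,"x":0.02,"y":-0.22,"z":0.16,"claw":50},{"ax":0,"ay":0,"az":-11,"x":0.01,"y":-0.265,"z":0.16,"claw":50},{"ax":0,"ay":0,"az":-11,"x":0.0,"y":-0.31,"z":0.16,"claw":50},{"ax":0,"ay":0,"az":-11,"x":-0.01,"y":-0.355,"z":0.16,"claw":50},{"ax":0,"ay":0,"az":-11,"x":-0.02,"y":-0.4,"z":0.16,"claw":50}]'

```text
time_s: 30.65
tool_pos: [0.4363, -0.1541, 0.1876]
tool_rot: [180.0, -0.0, 90.0]
force: [1.3, 0.7, -1.4]
grip_width: 0.0544
```

Emit:
step_arm --series '[{"ax":0,"ay":0,"az":0,"x":0,"y":-0.04,"z":-0.02,"claw":50},{"ax":0,"ay":0,"az":0,"x":0,"y":-0.055,"z":-0.05,"claw":50},{"ax":0,"ay":0,"az":0,"x":0,"y":-0.055,"z":-0.06,"claw":50},{"ax":0,"ay":0,"az":0,"x":0,"y":-0.055,"z":-0.06,"claw":50},{"ax":0,"ay":0,"az":0,"x":0,"y":-0.055,"z":-0.06,"claw":50}]'

```text
time_s: 31.15
tool_pos: [0.438, -0.2061, 0.1282]
tool_rot: [180.0, -0.0, 90.1]
force: [1.0, 0.2, 0.3]
grip_width: 0.0546
```

```bash
python3 - <<'E'
from m import *
o,im=snap('wrist','w19'); print(o['tool_pos'],o['tool_rot'],o['grip_width'])
E
```

```text
[ 0.438  -0.2061  0.1282] [179.9675  -0.0233  90.126 ] 0.05463652104062532
```

View pics/w19.png

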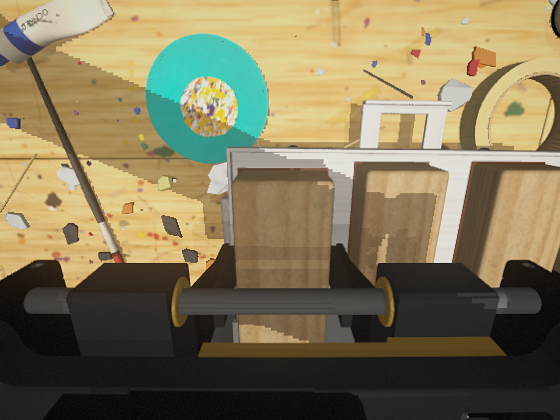

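```bash
python3 - <<'E'
from m import *
o=dict(tool_pos=[ .438,-.2061,.1282],tool_rot=[179.9675,-.0233,90.126]); w=cam('wrist',o)
im=cv2.imread('pics/w19.png')[:,:,::-1]; crop(im,215,375,140,190,5,'c19')
print('tray',unproj(w,[[228,149],[345,150]],.068))
print('block bottom',unproj(w,[[239,169],[328,168]],.100),'top',unproj(w,[[234,180],[333,179]],.134))
print('B top left',unproj(w,[[357,171],[447,171]],.095))
E
```

```text
tray [[ 0.3983 -0.1455  0.068 ]
 [ 0.4829 -0.1459  0.068 ]]
block bottom [[ 0.4104 -0.1545  0.1   ]
 [ 0.4662 -0.1536  0.1   ]] top [[ 0.4126 -0.1543  0.134 ]
 [ 0.4637 -0.1536  0.134 ]]
B top left [[ 0.4859 -0.1564  0.095 ]
 [ 0.5445 -0.156   0.095 ]]
```

View pics/c19.png

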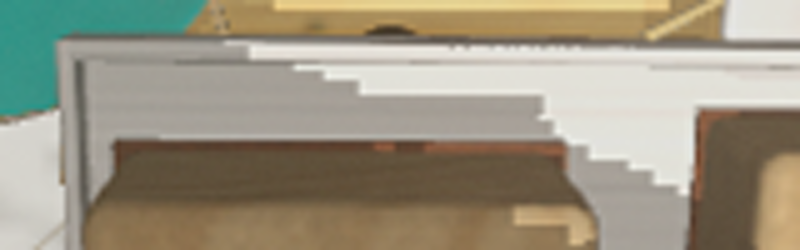

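Emit:
step_arm --series '[{"ax":0,"ay":0,"az":0,"x":-0.003,"y":-0.001,"z":-0.015,"claw":50},{"ax":0,"ay":0,"az":0,"x":-0.003,"y":-0.001,"z":-0.03,"claw":50},{"ax":0,"ay":0,"az":0,"x":-0.003,"y":-0.001,"z":-0.038,"claw":50},{"ax":0,"ay":0,"az":0,"x":-0.003,"y":-0.001,"z":-0.0385,"claw":50},{"ax":0,"ay":0,"az":0,"x":-0.003,"y":-0.001,"z":-0.0385,"claw":50},{"ax":0,"ay":0,"az":0,"x":-0.003,"y":-0.001,"z":-0.0385,"claw":71},{"ax":0,"ay":0,"az":0,"x":-0.003,"y":-0.001,"z":-0.0385,"claw":71},{"ax":0,"ay":0,"az":0,"x":-0.003,"y":-0.001,"z":-0.0385,"claw":71},{"ax":0,"ay":0,"az":0,"x":-0.003,"y":-0.001,"z":-0.02,"claw":71},{"ax":0,"ay":0,"az":0,"x":-0.003,"y":-0.001,"z":0.02,"claw":71},{"ax":0,"ay":0,"az":0,"x":-0.003,"y":0.02,"z":0.06,"claw":71},{"ax":0,"ay":0,"az":0,"x":0.03,"y":0.04,"z":0.1,"claw":71}]'

```text
time_s: 32.4
tool_pos: [0.4618, -0.1704, 0.2258]
tool_rot: [-180.0, 0.0, 89.8]
force: [1.6, -0.8, 0.2]
grip_width: 0.0616
```

Emit:
step_arm --series '[{"ax":0,"ay":0,"az":0,"x":0.03,"y":0.02,"z":0.02,"claw":30},{"ax":0,"ay":0,"az":0,"x":0.05,"y":0.03,"z":0.02,"claw":0},{"ax":0,"ay":0,"az":0,"x":0.06,"y":0.03,"z":0.02,"claw":0},{"ax":0,"ay":0,"az":0,"x":0.06,"y":0.03,"z":0.02,"claw":0}]'

```text
time_s: 32.8
tool_pos: [0.5241, -0.1398, 0.2428]
tool_rot: [-179.9, 0.0, 90.0]
force: [-0.0, -0.5, -0.8]
grip_width: 0.0379
```

```bash
python3 - <<'E'
from m import *
b=snap('side','s20')[1]; a=snap('scene','a20')[1]; o,im=snap('wrist','w20'); print(o['tool_pos'],o['tool_rot'],o['time_s'])
q=np.hstack([cv2.resize(a[140:230,270:370],(400,360),interpolation=2),cv2.resize(b[150:240,230:330],(400,360),interpolation=2)])
cv2.imwrite('pics/q20.png',q[:,:,::-1])
E
```

```text
[ 0.5226 -0.1409  0.2427] [-179.8578    0.0182   89.8916] 32.9
```

View pics/q20.png

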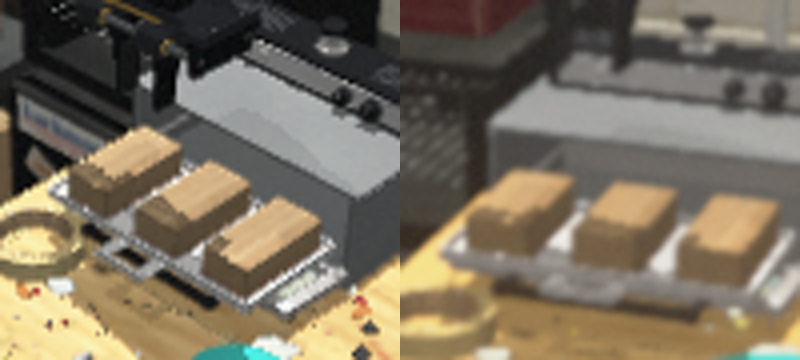

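View pics/w20.png

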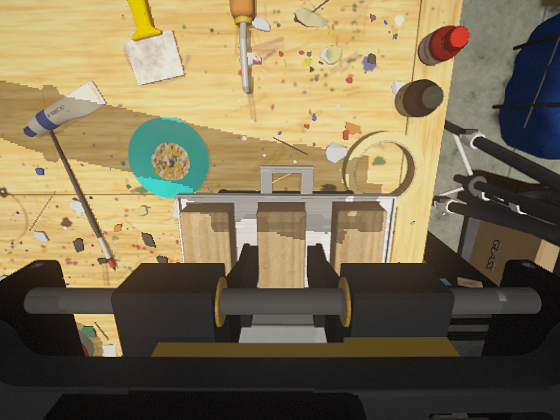

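Emit:
step_arm --series '[{"ax":-6,"ay":0,"az":0,"x":0.003,"y":0.03,"z":0,"claw":0},{"ax":-12,"ay":0,"az":0,"x":0.003,"y":0.06,"z":0,"claw":0},{"ax":-18,"ay":0,"az":0,"x":0.003,"y":0.09,"z":-0.02,"claw":0},{"ax":-25,"ay":0,"az":0,"x":0.003,"y":0.09,"z":-0.06,"claw":0},{"ax":-25,"ay":0,"az":0,"x":0.003,"y":0.09,"z":-0.1,"claw":0},{"ax":-25,"ay":0,"az":0,"x":0.003,"y":0.09,"z":-0.14,"claw":0},{"ax":-25,"ay":0,"az":0,"x":0.003,"y":0.09,"z":-0.17,"claw":0},{"ax":-25,"ay":0,"az":0,"x":0.003,"y":0.09,"z":-0.179,"claw":0},{"ax":-25,"ay":0,"az":0,"x":0.003,"y":0.09,"z":-0.179,"claw":0},{"ax":-25,"ay":0,"az":0,"x":0.003,"y":0.09,"z":-0.179,"claw":0}]'

```text
time_s: 33.95
tool_pos: [0.5279, -0.0501, 0.0662]
tool_rot: [179.9, 25.0, 89.9]
force: [1.0, 0.7, -0.2]
grip_width: 0.0003
```

```bash
python3 - <<'E'
from m import *
b=snap('side','s21')[1]; a=snap('scene','a21')[1]; o=status.get_obs(); print(o['tool_pos'],o['tool_rot'],o['grip_width'])
q=np.hstack([cv2.resize(a[140:230,270:370],(400,360),interpolation=2),cv2.resize(b[150:240,230:330],(400,360),interpolation=2)])
cv2.imwrite('pics/q21.png',q[:,:,::-1])
E
```

```text
[ 0.5284 -0.0496  0.0667] [179.7733  24.978   89.8795] 0.0002332069995167289
```

View pics/q21.png

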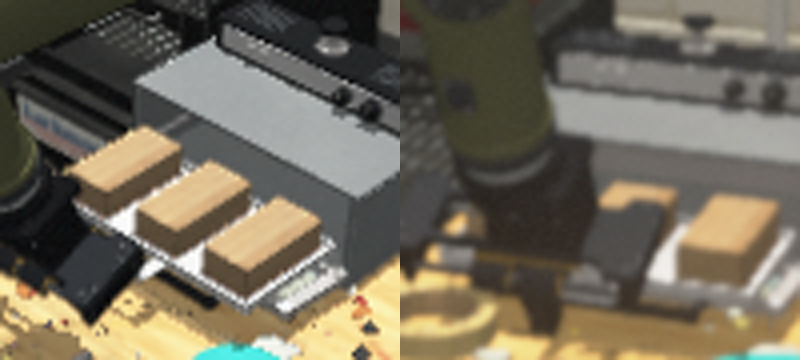

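Emit:
step_arm --series '[{"ax":0,"ay":0,"az":0,"x":-0.001,"y":-0.02,"z":-0.003,"claw":0},{"ax":0,"ay":0,"az":0,"x":-0.001,"y":-0.036,"z":-0.003,"claw":0},{"ax":0,"ay":0,"az":0,"x":-0.001,"y":-0.046,"z":-0.003,"claw":0},{"ax":0,"ay":0,"az":0,"x":-0.001,"y":-0.053,"z":-0.003,"claw":0},{"ax":0,"ay":0,"az":0,"x":-0.001,"y":-0.061,"z":-0.003,"claw":0},{"ax":0,"ay":0,"az":0,"x":-0.001,"y":-0.07,"z":-0.003,"claw":0},{"ax":0,"ay":0,"az":0,"x":-0.001,"y":-0.08,"z":-0.003,"claw":0},{"ax":0,"ay":0,"az":0,"x":-0.001,"y":-0.09,"z":-0.003,"claw":0},{"ax":0,"ay":0,"az":0,"x":-0.001,"y":-0.1,"z":-0.003,"claw":0},{"ax":0,"ay":0,"az":0,"x":-0.001,"y":-0.11,"z":-0.003,"claw":0}]'

```text
time_s: 35.05
tool_pos: [0.5257, -0.1605, 0.0615]
tool_rot: [-180.0, 25.0, 90.0]
force: [-2.0, 3.9, 2.2]
grip_width: 0.0003
```

```bash
python3 - <<'E'
from m import *
b=snap('side','s22')[1]; a=snap('scene','a22')[1]; o=status.get_obs(); print(o['tool_pos'],o['tool_rot'],o['force'])
q=np.hstack([cv2.resize(a[140:230,270:370],(400,360),interpolation=2),cv2.resize(b[150:240,230:330],(400,360),interpolation=2)])
cv2.imwrite('pics/q22.png',q[:,:,::-1])
E
```

```text
[ 0.5256 -0.1624  0.0618] [179.9862  25.1057  89.8456] [0.611  0.4049 0.0475]
```

View pics/q22.png

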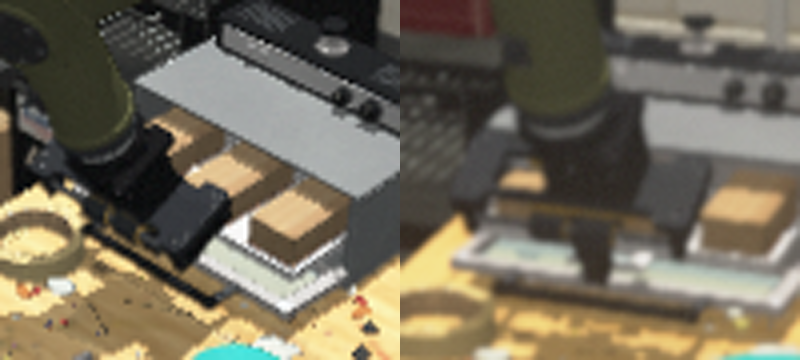

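Emit:
step_arm --series '[{"ax":0,"ay":0,"az":0,"x":0,"y":-0.008,"z":0.001,"claw":0},{"ax":0,"ay":0,"az":0,"x":0,"y":-0.017,"z":0.001,"claw":0},{"ax":0,"ay":0,"az":0,"x":0,"y":-0.027,"z":0.001,"claw":0},{"ax":0,"ay":0,"az":0,"x":0,"y":-0.037,"z":0.001,"claw":0},{"ax":0,"ay":0,"az":0,"x":0,"y":-0.047,"z":0.001,"claw":0},{"ax":0,"ay":0,"az":0,"x":0,"y":-0.057,"z":0.001,"claw":0},{"ax":0,"ay":0,"az":0,"x":0,"y":-0.067,"z":0.001,"claw":0},{"ax":0,"ay":0,"az":0,"x":0,"y":-0.076,"z":0.001,"claw":0},{"ax":0,"ay":0,"az":0,"x":0,"y":-0.084,"z":0.001,"claw":0},{"ax":0,"ay":0,"az":0,"x":0,"y":-0.09,"z":0.001,"claw":0},{"ax":0,"ay":0,"az":0,"x":0,"y":-0.095,"z":0.001,"claw":0},{"ax":0,"ay":0,"az":0,"x":0,"y":-0.099,"z":0.001,"claw":0}]'

```text
time_s: 36.35
tool_pos: [0.5257, -0.2592, 0.0627]
tool_rot: [-180.0, 25.0, 90.0]
force: [-1.6, 2.9, 0.4]
grip_width: 0.0001
```

Emit:
step_arm --series '[{"ax":0,"ay":0,"az":0,"x":0,"y":-0.002,"z":0,"claw":0},{"ax":0,"ay":0,"az":0,"x":0,"y":-0.004,"z":0,"claw":0},{"ax":0,"ay":0,"az":0,"x":0,"y":-0.004,"z":0,"claw":0}]'

```text
time_s: 36.65
tool_pos: [0.5259, -0.2599, 0.0625]
tool_rot: [-179.9, 24.8, 90.1]
force: [-5.9, 9.4, 4.8]
grip_width: 0.0002
```

Emit:
step_arm --series '[{"ax":0,"ay":0,"az":0,"x":0,"y":-0.004,"z":0,"claw":0},{"ax":0,"ay":0,"az":0,"x":0,"y":-0.004,"z":0,"claw":0},{"ax":0,"ay":0,"az":0,"x":0,"y":-0.004,"z":0,"claw":0},{"ax":0,"ay":0,"az":0,"x":0,"y":-0.004,"z":0,"claw":0}]'

```text
time_s: 37.05
tool_pos: [0.526, -0.2603, 0.0623]
tool_rot: [-179.9, 24.7, 90.2]
force: [-7.8, 19.2, 11.0]
grip_width: 0.0004
```

Emit:
step_arm --series '[{"ax":0,"ay":0,"az":0,"x":0,"y":0.02,"z":0,"claw":0},{"ax":0,"ay":0,"az":0,"x":0,"y":0.06,"z":0.002,"claw":0},{"ax":0,"ay":0,"az":0,"x":0,"y":0.1,"z":0.005,"claw":0},{"ax":0,"ay":0,"az":0,"x":0,"y":0.14,"z":0.02,"claw":0},{"ax":0,"ay":0,"az":0,"x":0,"y":0.16,"z":0.06,"claw":0},{"ax":6,"ay":0,"az":0,"x":0,"y":0.16,"z":0.1,"claw":20},{"ax":12,"ay":0,"az":0,"x":0,"y":0.16,"z":0.14,"claw":40},{"ax":18,"ay":0,"az":0,"x":0,"y":0.16,"z":0.16,"claw":50},{"ax":25,"ay":0,"az":0,"x":0,"y":0.16,"z":0.16,"claw":50},{"ax":25,"ay":0,"az":0,"x":0,"y":0.16,"z":0.16,"claw":50}]'

```text
time_s: 38.05
tool_pos: [0.5265, -0.113, 0.2248]
tool_rot: [179.7, 0.2, 89.5]
force: [-1.1, -1.4, -0.5]
grip_width: 0.0325
```

```bash
python3 - <<'E'
from m import *
b=snap('side','s23')[1]; a=snap('scene','a23')[1]; o,im=snap('wrist','w23'); print(o['tool_pos'],o['tool_rot'],o['force'])
q=np.hstack([cv2.resize(a[140:230,270:370],(400,360),interpolation=2),cv2.resize(b[150:240,230:330],(400,360),interpolation=2)])
cv2.imwrite('pics/q23.png',q[:,:,::-1])
E
```

```text
[ 0.5257 -0.1077  0.2223] [-179.9734    0.1722   89.8905] [ 0.3419  0.426  -0.6356]
```

View pics/q23.png

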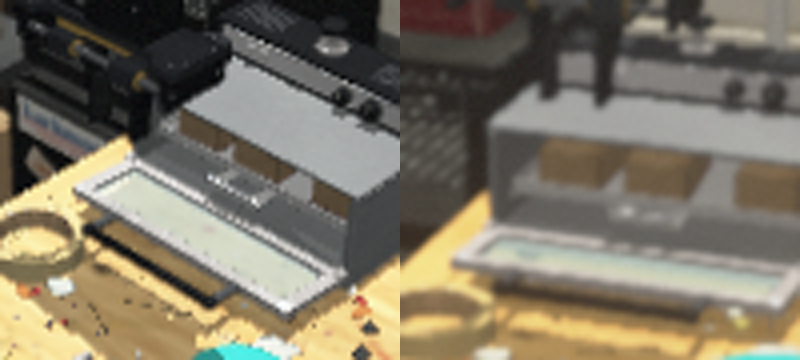

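Emit:
step_arm --series '[{"ax":0,"ay":0,"az":-8.5,"x":0,"y":-0.005,"z":0.01,"claw":55},{"ax":0,"ay":0,"az":-17,"x":0,"y":-0.01,"z":0.01,"claw":55},{"ax":0,"ay":0,"az":-25,"x":0,"y":-0.015,"z":0.01,"claw":55},{"ax":0,"ay":0,"az":-33,"x":0,"y":-0.02,"z":0.01,"claw":55},{"ax":0,"ay":0,"az":-41,"x":0,"y":-0.025,"z":0.01,"claw":55},{"ax":0,"ay":0,"az":-49,"x":0,"y":-0.03,"z":0.01,"claw":55},{"ax":0,"ay":0,"az":-57,"x":0,"y":-0.035,"z":0,"claw":55},{"ax":0,"ay":0,"az":-65,"x":0,"y":-0.04,"z":-0.01,"claw":55},{"ax":0,"ay":0,"az":-73,"x":0,"y":-0.045,"z":-0.03,"claw":55},{"ax":0,"ay":0,"az":-81,"x":0,"y":-0.0455,"z":-0.05,"claw":55},{"ax":0,"ay":0,"az":-90,"x":0,"y":-0.0455,"z":-0.08,"claw":55},{"ax":0,"ay":0,"az":-90,"x":0,"y":-0.0455,"z":-0.1,"claw":55}]'

```text
time_s: 39.4
tool_pos: [0.5249, -0.1493, 0.1197]
tool_rot: [180.0, 0.2, 0.1]
force: [0.5, 0.0, -0.2]
grip_width: 0.0478
```

```bash
python3 - <<'E'
from m import *
vision.read_camera('wrist'); vision.read_camera('wrist')
o,im=snap('wrist','w24'); print(o['tool_pos'],o['tool_rot'],o['force'],o['grip_width'])
E
```

```text
[ 0.5234 -0.149   0.1185] [-179.9738    0.4791    0.2713] [-0.8638  0.7776 -0.7199] 0.04808357654528052
```

View pics/w24.png

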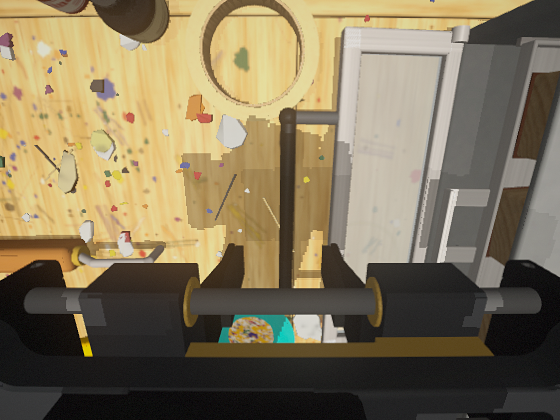

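Emit:
step_arm --squeeze 15 --series '[{"ax":0,"ay":0,"az":0,"x":0,"y":-0.002,"z":0,"claw":38},{"ax":0,"ay":0,"az":0,"x":0,"y":-0.002,"z":-0.02,"claw":38},{"ax":0,"ay":0,"az":0,"x":0,"y":-0.002,"z":-0.05,"claw":38},{"ax":0,"ay":0,"az":0,"x":0,"y":-0.002,"z":-0.075,"claw":38},{"ax":0,"ay":0,"az":0,"x":0,"y":-0.002,"z":-0.092,"claw":38},{"ax":0,"ay":0,"az":0,"x":0,"y":-0.002,"z":-0.092,"claw":38},{"ax":0,"ay":0,"az":0,"x":0,"y":-0.002,"z":-0.092,"claw":0},{"ax":0,"ay":0,"az":0,"x":0,"y":-0.002,"z":-0.092,"claw":0},{"ax":0,"ay":0,"az":0,"x":0,"y":-0.002,"z":-0.092,"claw":0},{"ax":0,"ay":0,"az":0,"x":0,"y":-0.002,"z":-0.092,"claw":0},{"ax":0,"ay":0,"az":0,"x":0,"y":-0.002,"z":-0.092,"claw":0}]'

```text
time_s: 40.65
tool_pos: [0.5272, -0.1523, 0.0321]
tool_rot: [-179.9, -0.1, 0.1]
force: [-1.3, 4.9, 5.3]
grip_width: 0.0112
```

Emit:
step_arm --series '[{"ax":0,"ay":0,"az":0,"x":0,"y":-0.0005,"z":0.01,"claw":0},{"ax":0,"ay":0,"az":0,"x":0,"y":-0.002,"z":0.019,"claw":0},{"ax":0,"ay":0,"az":0,"x":0,"y":-0.004,"z":0.0285,"claw":0},{"ax":0,"ay":0,"az":0,"x":0,"y":-0.0066,"z":0.0377,"claw":0},{"ax":0,"ay":0,"az":0,"x":0,"y":-0.01,"z":0.047,"claw":0},{"ax":0,"ay":0,"az":0,"x":0,"y":-0.0141,"z":0.0554,"claw":0},{"ax":0,"ay":0,"az":0,"x":0,"y":-0.019,"z":0.064,"claw":0},{"ax":0,"ay":0,"az":0,"x":0,"y":-0.0241,"z":0.0718,"claw":0},{"ax":0,"ay":0,"az":0,"x":0,"y":-0.03,"z":0.0795,"claw":0},{"ax":0,"ay":0,"az":0,"x":0,"y":-0.0365,"z":0.0865,"claw":0},{"ax":0,"ay":0,"az":0,"x":0,"y":-0.0435,"z":0.093,"claw":0},{"ax":0,"ay":0,"az":0,"x":0,"y":-0.0509,"z":0.0992,"claw":0}]'

```text
time_s: 41.85
tool_pos: [0.5269, -0.1979, 0.1316]
tool_rot: [-179.5, 0.0, 0.3]
force: [-3.9, 15.4, 11.3]
grip_width: 0.0116
```

Emit:
step_arm --series '[{"ax":0,"ay":0,"az":0,"x":0,"y":-0.008,"z":0.0055,"claw":0},{"ax":0,"ay":0,"az":0,"x":0,"y":-0.016,"z":0.0103,"claw":0},{"ax":0,"ay":0,"az":0,"x":0,"y":-0.025,"z":0.0145,"claw":0},{"ax":0,"ay":0,"az":0,"x":0,"y":-0.0336,"z":0.0182,"claw":0},{"ax":0,"ay":0,"az":0,"x":0,"y":-0.043,"z":0.021,"claw":0},{"ax":0,"ay":0,"az":0,"x":0,"y":-0.052,"z":0.0234,"claw":0},{"ax":0,"ay":0,"az":0,"x":0,"y":-0.062,"z":0.025,"claw":0},{"ax":0,"ay":0,"az":0,"x":0,"y":-0.0712,"z":0.0257,"claw":0},{"ax":0,"ay":0,"az":0,"x":0,"y":-0.073,"z":0.0257,"claw":0},{"ax":0,"ay":0,"az":0,"x":0,"y":-0.073,"z":0.0257,"claw":0}]'

```text
time_s: 42.85
tool_pos: [0.5264, -0.2745, 0.1579]
tool_rot: [-179.7, -0.0, 0.1]
force: [-2.9, 9.7, 12.2]
grip_width: 0.0116
```

Emit:
step_arm --series '[{"ax":0,"ay":0,"az":0,"x":0,"y":-0.003,"z":0.001,"claw":0},{"ax":0,"ay":0,"az":0,"x":0,"y":-0.004,"z":0.002,"claw":0},{"ax":0,"ay":0,"az":0,"x":0,"y":-0.004,"z":0.002,"claw":0},{"ax":0,"ay":0,"az":0,"x":0,"y":-0.002,"z":0.002,"claw":40},{"ax":0,"ay":0,"az":0,"x":0,"y":0,"z":0.002,"claw":50},{"ax":0,"ay":0,"az":0,"x":0,"y":0,"z":0.002,"claw":50},{"ax":0,"ay":0,"az":0,"x":0,"y":0,"z":0.002,"claw":50},{"ax":0,"ay":0,"az":0,"x":0,"y":0,"z":0.02,"claw":50},{"ax":0,"ay":0,"az":0,"x":0,"y":0,"z":0.06,"claw":50},{"ax":0,"ay":0,"az":0,"x":0,"y":0,"z":0.11,"claw":20},{"ax":0,"ay":0,"az":0,"x":0,"y":0,"z":0.14,"claw":0}]'

```text
time_s: 43.95
tool_pos: [0.5265, -0.2794, 0.2996]
tool_rot: [179.9, -0.2, -0.1]
force: [0.5, 0.5, 0.2]
grip_width: 0.034
```

```bash
python3 - <<'E'
from m import *
b=snap('side','s25')[1]; a=snap('scene','a25')[1]; o,im=snap('wrist','w25'); print(o['tool_pos'],o['tool_rot'],o['force'])
q=np.hstack([cv2.resize(a[130:220,270:390],(480,360),interpolation=2),cv2.resize(b[140:230,230:350],(480,360),interpolation=2)])
cv2.imwrite('pics/q25.png',cv2.resize(q,(800,300))[:,:,::-1])
E
```

```text
[ 0.5278 -0.2802  0.3015] [179.7299  -0.5223  -0.0786] [ 0.0469 -0.2425 -0.1317]
```

View pics/q25.png

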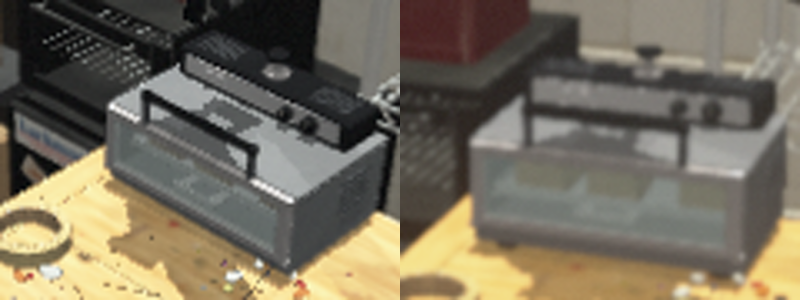

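View pics/w25.png

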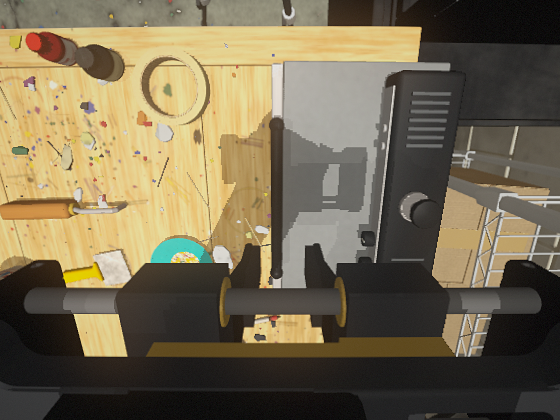

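```bash
python3 - <<'E'
from m import *
o=dict(tool_pos=[ .5278,-.2802,.3015],tool_rot=[179.7299,-.5223,-.0786]); w=cam('wrist',o)
print('bar',unproj(w,[[276.5,123],[277,265]],.162),'pl',unproj(w,[[421,211]],.197))
a=cv2.imread('pics/side0.png').astype(np.float32); b=cv2.imread('pics/s25.png').astype(np.float32)
A=cv2.imread('pics/scene0.png').astype(np.float32);B=cv2.imread('pics/a25.png').astype(np.float32)
h=cv2.createHanningWindow((50,30),cv2.CV_32F)
g=lambda i:cv2.cvtColor(i,cv2.COLOR_BGR2GRAY)
r=cv2.resize
q=np.vstack([np.hstack([r(x[165:205,255:325],(400,228),interpolation=2) for x in (a,b)]),np.hstack([r(x[150:195,300:355],(400,327),interpolation=2) for x in (A,B)])])
cv2.imwrite('pics/q26.png',q)
E
```

```text
bar [[ 0.6068 -0.2765  0.162 ]
 [ 0.4539 -0.2761  0.162 ]] pl [[ 0.5283 -0.4118  0.197 ]][ WARN:0@0.366] global loadsave.cpp:1063 imwrite_ Unsupported depth image for selected encoder is fallbacked to CV_8U.
```

View pics/q26.png

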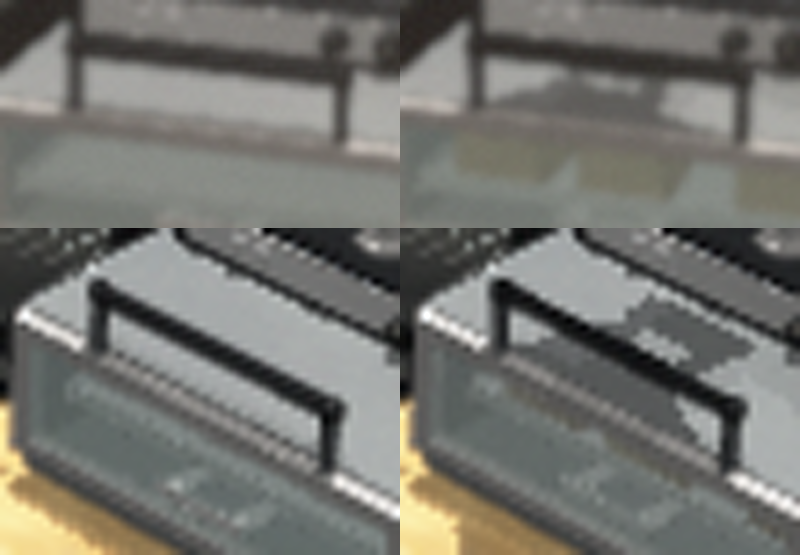

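Emit:
step_arm --series '[{"ax":0,"ay":0,"az":8.5,"x":0,"y":0.01,"z":0,"claw":0},{"ax":0,"ay":0,"az":17,"x":0,"y":0.02,"z":0,"claw":0},{"ax":0,"ay":0,"az":25,"x":0,"y":0.02,"z":0,"claw":0},{"ax":0,"ay":0,"az":33,"x":0,"y":0.02,"z":0,"claw":0},{"ax":0,"ay":0,"az":41,"x":0,"y":0.02,"z":0,"claw":0},{"ax":0,"ay":0,"az":49,"x":0,"y":0.02,"z":0,"claw":0},{"ax":0,"ay":0,"az":57,"x":0,"y":0.01,"z":0,"claw":0},{"ax":0,"ay":0,"az":65,"x":0,"y":0,"z":0,"claw":0},{"ax":0,"ay":0,"az":73,"x":0,"y":-0.02,"z":0,"claw":0},{"ax":0,"ay":0,"az":81,"x":0,"y":-0.05,"z":0,"claw":0},{"ax":0,"ay":0,"az":90,"x":0,"y":-0.09,"z":0,"claw":0},{"ax":0,"ay":0,"az":90,"x":0,"y":-0.12,"z":0,"claw":0}]'

```text
time_s: 45.3
tool_pos: [0.5244, -0.4005, 0.2934]
tool_rot: [-179.8, -0.0, 90.1]
force: [0.4, -0.4, -0.2]
grip_width: 0.0007
```

```bash
python3 - <<'E'
from m import *
b=snap('side','s27')[1]; a=snap('scene','a27')[1]; o=status.get_obs(); print(o['tool_pos'],o['tool_rot'],o['grip_width'],o['qpos'])
q=np.hstack([cv2.resize(a[90:210,260:400],(400,343),interpolation=2),cv2.resize(b[100:220,220:360],(400,343),interpolation=2)])
cv2.imwrite('pics/q27.png',q[:,:,::-1])
E
```

```text
[ 0.5225 -0.4038  0.2925] [-179.712     0.0967   89.5249] 0.00035361199731311223 [27.8924 18.619   9.7912 76.1303 -2.8709 85.6823 36.9303]
```

View pics/q27.png

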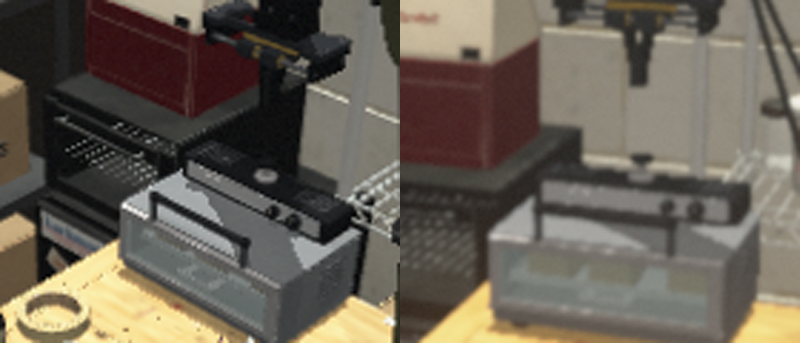

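Emit:
step_arm --series '[{"ax":0,"ay":0,"az":0,"x":0,"y":-0.016,"z":-0.02,"claw":0},{"ax":0,"ay":0,"az":0,"x":0,"y":-0.016,"z":-0.05,"claw":0},{"ax":0,"ay":0,"az":0,"x":0,"y":-0.016,"z":-0.075,"claw":0},{"ax":0,"ay":0,"az":0,"x":0,"y":-0.016,"z":-0.08,"claw":0},{"ax":0,"ay":0,"az":0,"x":0,"y":-0.016,"z":-0.08,"claw":0},{"ax":0,"ay":0,"az":0,"x":0,"y":-0.016,"z":-0.08,"claw":0}]'

```text
time_s: 46.0
tool_pos: [0.5265, -0.4141, 0.2167]
tool_rot: [179.9, 0.1, 90.0]
force: [0.7, -0.2, 0.7]
grip_width: 0.0008
```

```bash
python3 - <<'E'
from m import *
b=snap('side','s28')[1]; a=snap('scene','a28')[1]; o=status.get_obs(); print(o['tool_pos'],o['tool_rot'],o['force'])
q=np.hstack([cv2.resize(a[120:170,325:385],(400,333),interpolation=2),cv2.resize(b[130:180,275:335],(400,333),interpolation=2)])
cv2.imwrite('pics/q28.png',q[:,:,::-1])
E
```

```text
[ 0.5267 -0.4144  0.2174] [179.8619   0.0952  90.0055] [0.1207 0.6272 1.0649]
```

View pics/q28.png

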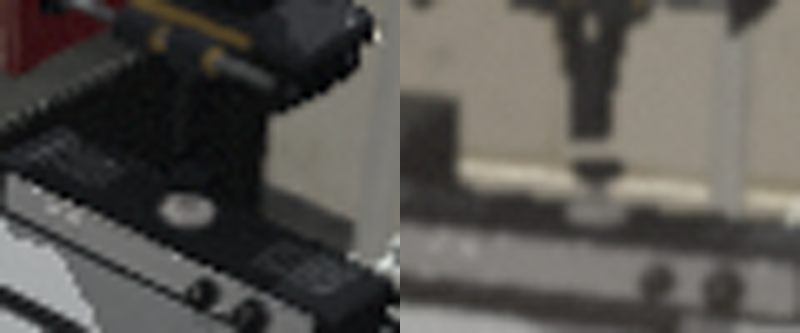

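Emit:
step_arm --series '[{"ax":0,"ay":0,"az":0,"x":-0.001,"y":-0.003,"z":-0.006,"claw":0},{"ax":0,"ay":0,"az":0,"x":-0.001,"y":-0.003,"z":-0.012,"claw":0},{"ax":0,"ay":0,"az":0,"x":-0.001,"y":-0.003,"z":-0.017,"claw":0},{"ax":0,"ay":0,"az":0,"x":-0.001,"y":-0.003,"z":-0.022,"claw":0},{"ax":0,"ay":0,"az":0,"x":-0.001,"y":-0.003,"z":-0.026,"claw":0},{"ax":0,"ay":0,"az":0,"x":-0.001,"y":-0.003,"z":-0.029,"claw":0},{"ax":0,"ay":0,"az":0,"x":-0.001,"y":-0.003,"z":-0.031,"claw":0},{"ax":0,"ay":0,"az":0,"x":-0.001,"y":-0.003,"z":-0.031,"claw":0}]'

```text
time_s: 46.9
tool_pos: [0.5252, -0.4181, 0.1904]
tool_rot: [179.8, 0.2, 90.0]
force: [-6.1, 4.2, 23.2]
grip_width: 0.0009
```

Emit:
step_arm --series '[{"ax":0,"ay":0,"az":0,"x":0,"y":0,"z":-0.002,"claw":0},{"ax":0,"ay":0,"az":0,"x":0,"y":0,"z":-0.002,"claw":0},{"ax":0,"ay":0,"az":0,"x":0,"y":0,"z":0.005,"claw":0},{"ax":0,"ay":0,"az":0,"x":0,"y":0,"z":0.015,"claw":0},{"ax":0,"ay":0,"az":0,"x":0,"y":0,"z":0.04,"claw":0},{"ax":0,"ay":0,"az":0,"x":0,"y":0,"z":0.08,"claw":0},{"ax":0,"ay":0,"az":0,"x":0,"y":0.03,"z":0.11,"claw":0},{"ax":0,"ay":0,"az":0,"x":0,"y":0.08,"z":0.13,"claw":0},{"ax":0,"ay":0,"az":0,"x":0,"y":0.13,"z":0.15,"claw":0},{"ax":0,"ay":0,"az":0,"x":0,"y":0.18,"z":0.15,"claw":0},{"ax":0,"ay":0,"az":0,"x":0,"y":0.22,"z":0.15,"claw":0},{"ax":0,"ay":0,"az":0,"x":0,"y":0.25,"z":0.15,"claw":0}]'

```text
time_s: 48.1
tool_pos: [0.5249, -0.1616, 0.3341]
tool_rot: [-179.9, -0.1, 90.3]
force: [0.0, 0.1, 0.2]
grip_width: 0.0004
```

```bash
python3 - <<'E'
from m import *
b=snap('side','s29')[1]; a=snap('scene','a29')[1]; o,im=snap('wrist','w29'); print(o['tool_pos'],o['force'],o['time_s'])
q=np.hstack([cv2.resize(a[120:230,260:400],(400,314),interpolation=2),cv2.resize(b[130:240,220:360],(400,314),interpolation=2)])
cv2.imwrite('pics/q29.png',q[:,:,::-1])
E
```

```text
[ 0.5256 -0.1598  0.3341] [-1.3231 -0.0799 -0.1785] 48.2
```

View pics/q29.png

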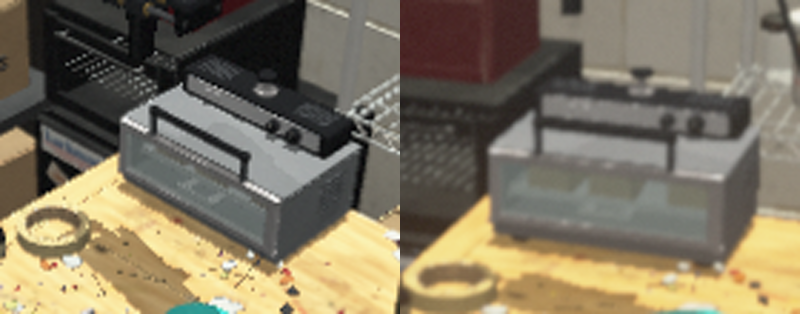

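View pics/a29.png

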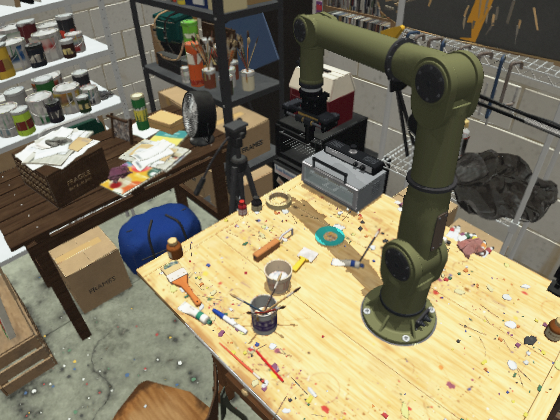

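Door shut, plunger up, hook on the bench, bystanders in place. Handing in.

```bash
python3 -c "
from h import *
print(workorder.sign_off())"
```

```text
the job is handed in; nothing more can be done
None
```

I finished every step and handed the job in at about 48 s of the 210 s allowed; no verdict was reported. I judged success from the camera views and the force readings, since the joint values themselves can't be read.

1. **Door open:** I pulled it down by its bar to the stop.
2. **Tray out:** I drew the tray out with the hook tip in the finger hole until the force rose to about 14 N at the stop. I then laid the hook back on the bench.
3. **Blocks:** All three were present. I laid them flat on the tray, clear of each other and inside the rim. I saw no block knocked aside.
4. **Tray home:** I pushed at the lip until it stopped moving, with the force at about 19 N.
5. **Door shut:** The handle sits at the same pixels as at the start in both fixed views.
6. **Plunger:** I pressed it to its stop with the door shut, at about 23 N against the 6.3 N it needs, and let it spring back.

**Last pictures:** the door is shut with the blocks visible behind the glass, and the plunger is up. The hook lies on the bench and the arm is clear. I compared the bystanders by eye only; they look undisturbed.

**Disagreement:** positions from the three cameras differed by a few millimetres on most points and by up to about 20 mm on the plunger. I checked against the given dimensions and kept within the slack available.

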